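# Sieve walnuts from hazelnuts at the bakery bench

### The arm

A 7-joint arm with a two-finger parallel gripper is mounted at the origin on the work surface. World frame = base frame: x ahead of the robot, y to its left, z up, the work surface at z = 0. Lengths are in mm, angles in rad, forces in N, time in s.
With the tool pointing down it reaches from about 400 to 925 mm from the base axis. Payload 4.1 kg.
Tool frame: the origin (TCP) lies on the centre line of the jaws, within the pads' length; the fingertips stand 11 mm ahead of it and the grasp point (between the pads) lies 8 mm behind it; z points along the fingers, y is the line along which they close (so a half turn about z gives the same grasp; the last joint's range is limited). The gripper opens to 85 mm and grips with 20 to 120 N. Pads are 22 mm wide; open, the fingers measure 114 mm over their backs; the gripper's body (76 mm by 85 mm) begins 54 mm behind the grasp point. The pads swing forward as they close: fully open they stand 13 mm farther back than shut.
Start: joints at [-1.363, 0.398, 0.045, 1.537, -0.019, 1.207, -0.051], TCP at [196.284, 619.689, 242.347] pointing down, gripper open.
Joint ranges: [-2.82, 2.82], [-0.49, 2.23], [-1.37, 1.46], [0, 2.46], [-1.36, 4.5], [0.23, 2], [-2.94, 2.94]. Speed limits (rad/s): [2.57, 2.57, 3.14, 3.14, 3.14, 3.14, 3.14].

### API

Orientations are given as a unit quaternion [w, x, y, z].
In Python, from rig import * gives the robot as it stands.
- The arm moves only by the shell command python3 -m jog 'ROWS' [FORCE]. ROWS is JSON, a list of rows, each a list of 3 entries, a list of its own where there are three numbers: the shift along the world's x, y, z in m, then the turn, a rotation vector about the world's x, y, z in rad, then the finger opening in m, from 0 to 0.0854. A call has 1 to 10 rows; each row shifts and turns the commanded pose from where the row before left it; what a row does not reach is not made up. A row lasts 1/12 s, in which the tool goes at most 41.7 mm and 7.16 degrees, less where a joint would pass 70% of its speed; a pose out of reach is approached as far as the arm can. A call is refused whole if a number of a shift passes 0.0417 or a number of a turn 0.125, either way. A call with a gripper value outside its range is refused whole. The fingers move at their own pace and stop on an object; FORCE is the grip in N (left out, the last holds). Time passes only in rows, so rows that do not move let the fingers close. It gives the time, the measured TCP pose, the force, the opening and the grip force at its end, in the units of the state.
- state(): the state, without advancing time (a new reading comes with each control period).
- capture(name): name is "scene" or "top"; returns a dict with "pixels" (400x640x3 uint8, red, green, blue), "depth" (400x640 float32, mm along the optical axis (not along the pixel's ray), 0 where there is no reading), "fx", "fy", "cx", "cy" (pixels), "world_from_camera" (4x4, takes a point from camera to world coordinates). Camera axes: x right, y up, looking along -z (the intrinsics and any distortion apply to the point x, -y, -z); pixel columns grow to the right and rows downward; lengths in mm; the calibration is good to about 2 mm. A picture is of the moment at which its call begins.
- close_job(): hands the job in; it is judged then, once.
Trained networks look in a picture, given as the dict that the camera call returned (one of the last four; its "shot" number tells which), for a name from the list of things; names that differ only in an ending like _2 or _b are one class to them, and where a whole thing is asked for, a point or a joint stands for the part that bears it (a point fixed in the world has none). Each returns a list of dicts, best first, with "confidence" (0 to 1); they miss things now and then, are a little off and sometimes report something else, mostly with a low value. They report only what shows in the picture. A call takes as long as a camera call.
- boxes_of(name, picture): "xy" ([column, row] in pixels, amid what is visible of it).
The state is a dict: "time": time; "qpos": joint angles; "qd": joint speeds; "joint_torque": joint torques, N m; "ee_pos": TCP position; "eef_rot": TCP orientation; "wrist_force": force on the tool from outside, world axes, zero at the start; "torque": the same for the moment, N m; "width": finger opening in mm; "finger_force": force on a finger pad.
Only numpy, scipy, OpenCV 4.12 (cv2) and the standard library are available. Lean on these libraries where they do the work, as an engineer would, in place of code of your own. Each camera call takes 0.05 s, during which the arm holds its last target. There are 200 camera calls.

### The job

Lift the nut sieve off the two prongs of its rack and set it on its ears in the mouth of the white tub, tip the mixed nuts from the scoop into it, and shake it over the tub until every hazelnut has fallen into the tub while the scoop's walnuts stay in the sieve. Then tip these walnuts out into the steel bowl and put the stray walnuts from the table in the bowl too. Finish with the sieve hanging on both prongs again, back to the post, the empty scoop and the bowl standing upright on the table and the other things left where they were.

Things in the scene. Friction and masses are not known exactly. Their poses are not given: they have to be found in the camera images.
- sieve: Aluminium nut sieve with arched handle, 350 g; 171 mm long (x), 124 mm wide (y), 161 mm high, walls to 54 mm. Origin under its middle, at the frame's bottom; z up; open spout at the -x end, back wall at the +x end (x = 87 mm). Two flat ears 62 to 100 mm out on either side (y), x = -50 to 50 mm, undersides 20 mm above the bottom: they rest on the tub's rim.
- sieve_bar (a point): Centre of the sieve's grip bar, 150 mm above its origin: straight black bar along the sieve's y, 14 mm thick in x, 22 mm tall, 124 mm between its uprights (at x = 0).
- sieve_spout (a point): Middle of the sieve's spout edge, (-86, 0, 31) mm in its frame, 76 mm wide. Sieve floor: x = 83 to 10 mm solid landing, 8 mm above the bottom, sloping 2 degrees down to the back; from there to the spout four 5 mm bars along x, gaps 19 mm, rising 14 degrees to the spout. Hazelnuts drop between the bars, walnuts cannot; nuts on the landing stay until it is shaken or tilted.
- rack: Fixed steel stand: two level round prongs (8 mm thick, at y = +-42 mm, upper side 209 mm above the table) run from its post (x = 145 mm) towards -x and end at x = -20 to -27 mm in tips turned up 16 mm. Origin on the table under the hanging place; z up. The sieve's bar lies across both prongs, uprights outside them, back to the post, bar centre then 220 mm above this origin.
- tub: Fixed open white plastic tub, 208 mm (x) by 164 mm (y), 85 mm high, walls 4 mm. Origin under its middle. The sieve fits in its mouth with the same heading (its spout to the tub's -x), hanging by its ears on the two long walls, the sieve's origin then 65 mm above the tub's.
- bowl: Loose steel bowl, 150 mm across the rim, 55 mm high, 300 g; origin under its middle.
- scoop: Aluminium scoop standing on the table with the mixed nuts in it, 250 g without them, 136 mm long, 114 mm wide, 98 mm high; origin on its underside below the handle; z up; open mouth at the -x end (x = -87 mm, 72 mm wide), back wall at x = 49 mm. Walls 45 mm high; floor slopes 3 degrees down to the back, the last 25 mm before the mouth 12 degrees.
- scoop_bar (a point): Centre of the scoop's wooden grip bar, 88 mm above the scoop's origin: along the scoop's y, 14 mm thick in x, 20 mm tall, 104 mm between its uprights.
- scoop_spout (a point): Middle of the scoop's mouth edge, at (-87, 0, 16) mm in the scoop's frame.
- walnut0: A whole walnut, a ball 32 mm across, light brown; origin at its centre. In the scoop at the start; may be absent (1 or 2 are in the scoop, 1 or 2 strays).
- walnut1: A whole walnut, a ball 32 mm across, light brown; origin at its centre. In the scoop at the start; may be absent (1 or 2 are in the scoop, 1 or 2 strays).
- walnut2: A whole walnut, a ball 32 mm across, light brown; origin at its centre. A stray, lying on the table at the start; may be absent (1 or 2 are in the scoop, 1 or 2 strays).
- walnut3: A whole walnut, a ball 32 mm across, light brown; origin at its centre. A stray, lying on the table at the start; may be absent (1 or 2 are in the scoop, 1 or 2 strays).
- hazelnut0: A hazelnut, a ball 14 mm across, darker brown; origin at its centre; rolls on slopes over about 7 degrees. In the scoop at the start; may be absent (3 to 6 are there).
- hazelnut1: A hazelnut, a ball 14 mm across, darker brown; origin at its centre; rolls on slopes over about 7 degrees. In the scoop at the start; may be absent (3 to 6 are there).
- hazelnut2: A hazelnut, a ball 14 mm across, darker brown; origin at its centre; rolls on slopes over about 7 degrees. In the scoop at the start; may be absent (3 to 6 are there).
- hazelnut3: A hazelnut, a ball 14 mm across, darker brown; origin at its centre; rolls on slopes over about 7 degrees. In the scoop at the start; may be absent (3 to 6 are there).
- hazelnut4: A hazelnut, a ball 14 mm across, darker brown; origin at its centre; rolls on slopes over about 7 degrees. In the scoop at the start; may be absent (3 to 6 are there).
- hazelnut5: A hazelnut, a ball 14 mm across, darker brown; origin at its centre; rolls on slopes over about 7 degrees. In the scoop at the start; may be absent (3 to 6 are there).
- pastry0: Bystander: a flat round biscuit-like pastry, 92 mm across, 16 mm high; origin on its underside.
- pastry1: Bystander: another such pastry; origin on its underside.
- jar: Bystander: a closed amber glass jar, 64 mm across, 90 mm high; origin on its underside.
- brush: Bystander: a pastry brush lying on the table; origin on its underside.
- cup: Bystander: a white cup, 72 mm across, 75 mm high; origin on its underside.

How it is judged (in metres and radians):
On the way, in this order (a step that is already met when the one before it is completed fails the run):
1. the sieve sits in the mouth of the tub, on its ears (x of sieve in the frame of tub between -0.04 and 0.04 m and y of sieve in the frame of tub between -0.02 and 0.02 m and z of sieve in the frame of tub between 0.055 and 0.073 m and angle between sieve's own z axis and vertical below 0.1 rad and contact force between sieve and tub above 1 N), for 0.2 s.
2. every hazelnut is in the tub while the walnuts of the scoop are in the sieve (x of hazelnut0 in the frame of tub between -0.103 and 0.103 m and y of hazelnut0 in the frame of tub between -0.081 and 0.081 m and z of hazelnut0 in the frame of tub between 0 and 0.055 m and x of hazelnut1 in the frame of tub between -0.103 and 0.103 m and y of hazelnut1 in the frame of tub between -0.081 and 0.081 m and z of hazelnut1 in the frame of tub between 0 and 0.055 m and x of hazelnut2 in the frame of tub between -0.103 and 0.103 m and y of hazelnut2 in the frame of tub between -0.081 and 0.081 m and z of hazelnut2 in the frame of tub between 0 and 0.055 m and x of hazelnut3 in the frame of tub between -0.103 and 0.103 m and y of hazelnut3 in the frame of tub between -0.081 and 0.081 m and z of hazelnut3 in the frame of tub between 0 and 0.055 m and x of hazelnut4 in the frame of tub between -0.103 and 0.103 m and y of hazelnut4 in the frame of tub between -0.081 and 0.081 m and z of hazelnut4 in the frame of tub between 0 and 0.055 m and x of hazelnut5 in the frame of tub between -0.103 and 0.103 m and y of hazelnut5 in the frame of tub between -0.081 and 0.081 m and z of hazelnut5 in the frame of tub between 0 and 0.055 m and x of walnut0 in the frame of sieve between -0.09 and 0.087 m and y of walnut0 in the frame of sieve between -0.062 and 0.062 m and z of walnut0 in the frame of sieve between 0.01 and 0.08 m and x of walnut1 in the frame of sieve between -0.09 and 0.087 m and y of walnut1 in the frame of sieve between -0.062 and 0.062 m and z of walnut1 in the frame of sieve between 0.01 and 0.08 m), for 0.2 s.
3. the walnuts of the scoop are in the bowl (horizontal distance between each of walnut0, walnut1 and bowl below 0.07 m and z of walnut0 in the frame of bowl between 0 and 0.07 m and z of walnut1 in the frame of bowl between 0 and 0.07 m), for 0.2 s.
At the end, for the whole second after the job is handed in: Sieve hangs still on both prongs, back to the post: bar within 25 mm sideways and 12 mm in height of the hanging point, heading within 0.4 rad, tilt under 0.25 rad. Every hazelnut in the tub, every walnut in the bowl; bowl and scoop upright (0.15 rad) and still on the table (all of step 3 and x of sieve_bar in the frame of rack between -0.022 and 0.055 m and y of sieve_bar in the frame of rack between -0.025 and 0.025 m and z of sieve_bar in the frame of rack between 0.208 and 0.232 m and x of sieve_spout in the frame of rack below 0 m and angle between the x axis of sieve and the x axis of rack, either way round below 0.4 rad and angle between sieve's own z axis and vertical below 0.25 rad and contact force between sieve and rack above 1 N and linear speed of each of sieve, scoop, bowl below 0.03 m/s and x of hazelnut0 in the frame of tub between -0.103 and 0.103 m and y of hazelnut0 in the frame of tub between -0.081 and 0.081 m and z of hazelnut0 in the frame of tub between 0 and 0.055 m and x of hazelnut1 in the frame of tub between -0.103 and 0.103 m and y of hazelnut1 in the frame of tub between -0.081 and 0.081 m and z of hazelnut1 in the frame of tub between 0 and 0.055 m and x of hazelnut2 in the frame of tub between -0.103 and 0.103 m and y of hazelnut2 in the frame of tub between -0.081 and 0.081 m and z of hazelnut2 in the frame of tub between 0 and 0.055 m and x of hazelnut3 in the frame of tub between -0.103 and 0.103 m and y of hazelnut3 in the frame of tub between -0.081 and 0.081 m and z of hazelnut3 in the frame of tub between 0 and 0.055 m and x of hazelnut4 in the frame of tub between -0.103 and 0.103 m and y of hazelnut4 in the frame of tub between -0.081 and 0.081 m and z of hazelnut4 in the frame of tub between 0 and 0.055 m and x of hazelnut5 in the frame of tub between -0.103 and 0.103 m and y of hazelnut5 in the frame of tub between -0.081 and 0.081 m and z of hazelnut5 in the frame of tub between 0 and 0.055 m and horizontal distance between each of walnut2, walnut3 and bowl below 0.07 m and z of walnut2 in the frame of bowl between 0 and 0.07 m and z of walnut3 in the frame of bowl between 0 and 0.07 m and angle between each of bowl, scoop's own z axis and vertical below 0.15 rad and height (world z) of bowl between -0.01 and 0.015 m and height (world z) of scoop between -0.01 and 0.015 m); the robot touches nothing.
It fails at once if a bystander is moved more than 40 mm (distance of any of pastry0, pastry1, jar, brush, cup from where it was at the start of the episode above 0.04 m).
Of walnut0, walnut1 only 1 to 2 are there at a start; the rules pass over those that are not, and their reading is None.
Of walnut2, walnut3 only 1 to 2 are there at a start; the rules pass over those that are not, and their reading is None.
Of hazelnut0, hazelnut1, hazelnut2, hazelnut3, hazelnut4, hazelnut5 only 3 to 6 are there at a start; the rules pass over those that are not, and their reading is None.
At some moment in a run one of bowl may be knocked a few centimetres aside while the robot is not near it.
It also fails if it takes over 200 s, if anything falls off the work surface, if the arm or the gripper's body presses on something with over 40 N, if the wrist force passes 120 N, or if a joint passes its speed limit or range.

## Working session

There is one attempt and no reset: what is moved stays moved. The work goes in short steps, Python scripts to look and compute and a shell command to move; the robot and the scene stay as the last step left them, time stands still between calls to the robot, and variables do not carry over. Pictures are saved under pics/ and viewed, at most 14 in all, crops included, and the job is handed in when it is done.

```bash
ls; mkdir -p pics; cat > h.py <<'E'
from rig import *
import numpy as np, cv2
def world(p,u,v,r=2,depth=None):
    u=int(round(u));v=int(round(v))
    if depth is None:
        d=p["depth"][max(v-r,0):v+r+1,max(u-r,0):u+r+1]; d=d[d>0]; depth=float(np.median(d))
    c=np.array([(u-p["cx"])/p["fx"]*depth,-(v-p["cy"])/p["fy"]*depth,-depth,1])
    return (np.array(p["world_from_camera"])@c)[:3]
def cloud(p):
    d=p["depth"];v,u=np.mgrid[0:400,0:640]
    c=np.stack([(u-p["cx"])/p["fx"]*d,-(v-p["cy"])/p["fy"]*d,-d,np.ones_like(d)],-1)
    w=c@np.array(p["world_from_camera"]).T
    w=w[...,:3]; w[d<=0]=np.nan
    return w
def save(p,name): cv2.imwrite("pics/"+name,p["pixels"][...,::-1])
E
python3 - <<'E'
from h import *
for n in("scene","top"):
    p=capture(n);save(p,n+"0.png")
    print(n,[k for k in p if k not in("pixels","depth")],np.round(p["world_from_camera"],3).tolist(),p["fx"])
    for o in("sieve","sieve_bar","sieve_spout","rack","tub","bowl","scoop","scoop_bar","scoop_spout","walnut0","hazelnut0","pastry0","jar","brush","cup"):
        for b in boxes_of(o,p)[:6]:
            if b["confidence"]>.3: print(o,round(b["confidence"],2),np.round(b["xy"]),np.round(world(p,*b["xy"])))
s=state();print({k:np.round(v,3).tolist() for k,v in s.items()})
E
```

```text
pics
scene ['fx', 'fy', 'cx', 'cy', 'world_from_camera', 'shot'] [[0.414, -0.656, 0.631, 1177.255], [0.91, 0.31, -0.275, -331.119], [-0.015, 0.688, 0.726, 869.618], [0.0, 0.0, 0.0, 1.0]] 418.3385903489809
sieve 0.64 [441. 167.] [503. 329.  78.]
sieve_bar 0.58 [438. 163.] [483. 333.  75.]
sieve_spout 0.77 [436. 166.] [493. 319.  77.]
rack 0.63 [482. 196.] [619. 391.  40.]
tub 0.89 [335. 213.] [474.  11.   4.]
scoop 0.88 [259. 281.] [ 598. -252.    8.]
scoop_bar 0.96 [258. 282.] [ 600. -255.    8.]
scoop_spout 0.98 [259. 283.] [ 603. -254.    7.]
walnut0 0.67 [188. 295.] [ 577. -415.   26.]
walnut0 0.56 [248. 297.] [ 648. -291.   37.]
pastry0 0.74 [437. 250.] [707. 186.  16.]
jar 0.87 [425. 282.] [806.  70.  84.]
jar 0.37 [248. 296.] [ 646. -290.   37.]
brush 0.79 [171. 331.] [ 647. -468.   20.]
brush 0.57 [389. 146.] [349. 252.  68.]
cup 0.68 [386. 145.] [343. 244.  70.]
top ['fx', 'fy', 'cx', 'cy', 'world_from_camera', 'shot'] [[0.012, 0.99, -0.137, 386.848], [-1.0, 0.011, -0.006, -82.585], [-0.004, 0.137, 0.991, 1206.355], [0.0, 0.0, 0.0, 1.0]] 379.1836587264436
sieve 0.85 [183. 206
[... 517 characters left out ...]
773. -138.   17.]
walnut0 0.41 [386. 170.] [ 641. -285.   37.]
pastry0 0.85 [240. 151.] [703. 181.  17.]
pastry0 0.64 [337. 130.] [ 776. -131.   17.]
jar 0.64 [267. 122.] [775.  86.  89.]
brush 0.86 [440. 174.] [ 634. -460.   19.]
cup 0.64 [204. 272.] [317. 280.   6.]
cup 0.62 [440. 175.] [ 631. -460.   18.]
{'time': 1.6, 'qpos': [-1.363, 0.398, 0.045, 1.537, -0.019, 1.207, -0.051], 'qd': [0.001, -0.0, -0.001, 0.001, 0.002, 0.001, -0.001], 'joint_torque': [-0.0, -47.501, 1.363, -25.451, 0.012, 0.001, -0.0], 'ee_pos': [196.24, 619.693, 242.319], 'eef_rot': [0.0, 0.153, 0.988, 0.0], 'wrist_force': [-0.012, -0.002, 0.049], 'torque': [-0.005, -0.02, -0.011], 'finger_force': 0.0, 'width': 85.051}
```

View both.

View pics/top0.png

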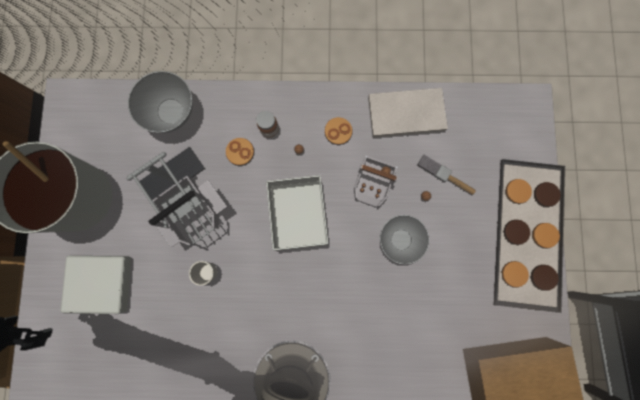

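View pics/scene0.png

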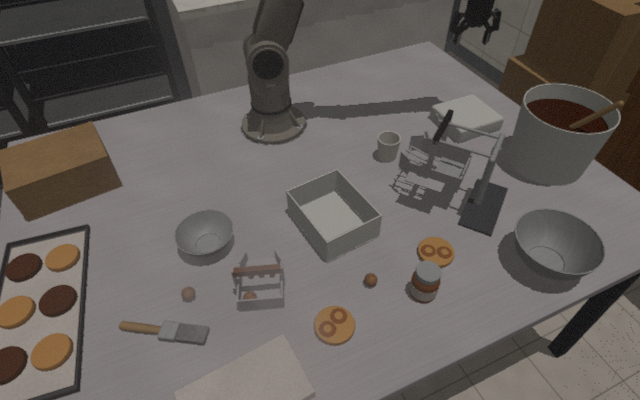

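```bash
python3 - <<'E'
from h import *
p=capture("top");w=cloud(p);q=capture("scene");wq=cloud(q)
a=cv2.resize(p["pixels"][140:270,110:240],None,fx=4.5,fy=4.5,interpolation=cv2.INTER_CUBIC)[:590,:400*2]
b=cv2.resize(p["pixels"][150:215,345:400],None,fx=4,fy=4,interpolation=cv2.INTER_CUBIC)
im=np.zeros((600,800,3),np.uint8);im[:a.shape[0],:a.shape[1]]=a[:, :800];im[:b.shape[0],580:800]=b[:600]
cv2.imwrite("pics/crop1.png",im[...,::-1])
def sel(W,x0,x1,y0,y1,z0,z1):
    m=(W[...,0]>x0)&(W[...,0]<x1)&(W[...,1]>y0)&(W[...,1]<y1)&(W[...,2]>z0)&(W[...,2]<z1);return W[m]
def rect(pts,n):
    if len(pts)<4: print(n,len(pts));return
    r=cv2.minAreaRect(pts[:,:2].astype(np.float32));print(n,len(pts),np.round(r[0]),np.round(r[1]),round(r[2],1),"z",np.round(np.percentile(pts[:,2],[5,50,95])))
both=np.concatenate([w.reshape(-1,3),wq.reshape(-1,3)])
for n,W in(("top",w),("scene",wq)):
    rect(sel(W,350,640,-120,120,75,95),"tubrim "+n)
    rect(sel(W,530,720,-330,-190,75,105),"scoopbar "+n)
    rect(sel(W,380,700,200,480,200,245),"hang "+n)
    rect(sel(W,380,700,200,480,110,200),"post "+n)
    rect(sel(W,340,560,-440,-230,46,62),"bowl "+n)
    rect(sel(W,530,720,-330,-190,25,60),"scoopwall "+n)
    rect(sel(W,560,700,300,480,-5,15),"base "+n)
h=sel(w,380,700,200,480,200,245);print(np.round(h[np.argsort(-h[:,2])][:60]).astype(int).tolist())
for u,v,P in((299,149,p),(425,196,p),(188,294,q),(371,280,q)):print(np.round(world(P,u,v,1)))
E
```

```text
tubrim top 388 [500. -10.] [208. 165.] 7.2 z [78. 84. 88.]
scoopbar top 224 [ 621. -253.] [113.  15.] 71.1 z [ 84.  96. 100.]
hang top 994 [541. 342.] [184. 137.] 36.6 z [205. 212. 233.]
post top 561 [516. 324.] [233. 137.] 38.4 z [112. 124. 187.]
bowl top 335 [ 440. -315.] [199. 147.] 53.0 z [47. 53. 58.]
scoopwall top 246 [ 605. -248.] [111. 137.] 73.9 z [28. 42. 49.]
base top 1497 [630. 390.] [139. 180.] 0.4 z [-2.  7. 12.]
tubrim scene 747 [503. -13.] [211. 166.] 7.3 z [76. 82. 86.]
scoopbar scene 501 [ 624. -256.] [114.  18.] 69.6 z [ 81.  96. 100.]
hang scene 881 [545. 338.] [184. 139.] 36.0 z [203. 209. 231.]
post scene 1004 [521. 322.] [240. 139.] 38.1 z [111. 123. 183.]
bowl scene 468 [ 442. -318.] [199. 149.] 53.8 z [46. 52. 57.]
scoopwall scene 664 [ 606. -250.] [114. 138.] 71.3 z [27. 39. 49.]
base scene 2255 [630. 390.] [180. 140.] 89.9 z [-3.  6. 10.]
[[465, 344, 237], [484, 322, 236], [497, 292, 235], [531, 258, 235], [505, 280, 235], [529, 255, 235], [468, 334, 235], [455, 359, 235], [484, 315, 235], [502, 293, 235], [468, 347, 234], [471, 340, 234], [497, 306, 234], 
[... 172 characters left out ...]
78, 336, 234], [518, 271, 234], [494, 308, 233], [479, 331, 233], [478, 333, 233], [492, 306, 233], [486, 323, 233], [510, 294, 233], [458, 360, 233], [513, 281, 233], [500, 296, 233], [526, 274, 233], [529, 264, 233], [516, 276, 233], [516, 268, 233], [510, 278, 233], [508, 281, 233], [526, 272, 233], [466, 335, 233], [476, 331, 233], [460, 353, 233], [534, 262, 233], [524, 274, 233], [513, 273, 233], [463, 356, 233], [492, 314, 233], [471, 338, 233], [508, 297, 233], [452, 358, 233], [505, 286, 233], [468, 343, 233], [481, 316, 233], [463, 343, 233], [511, 276, 232], [458, 355, 232], [495, 301, 232], [521, 279, 232]]
[708. -10.  30.]
[ 561. -407.   31.]
[ 576. -414.   28.]
[722. -14.  29.]
```

View pics/crop1.png

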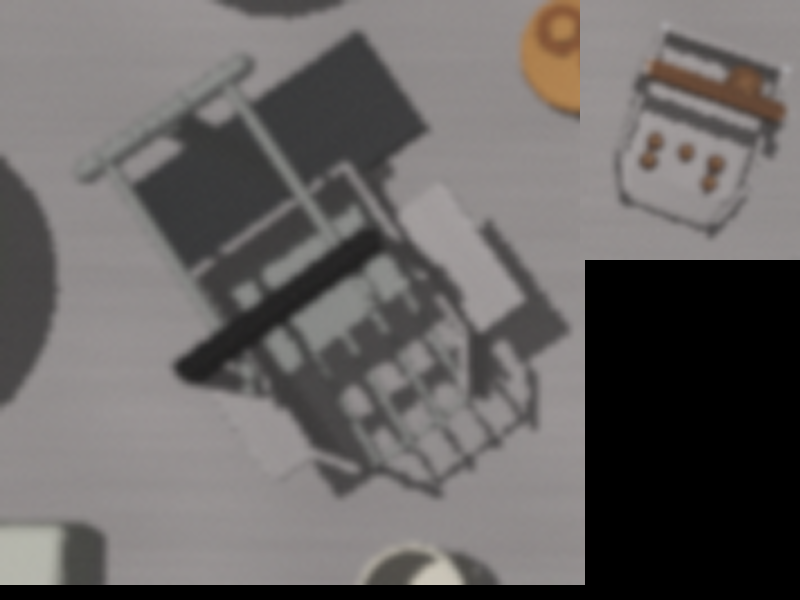

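```bash
python3 - <<'E'
from h import *
for n in("top","scene"):
    p=capture(n);W=cloud(p)
    def sel(x0,x1,y0,y1,z0,z1):
        m=(W[...,0]>x0)&(W[...,0]<x1)&(W[...,1]>y0)&(W[...,1]<y1)&(W[...,2]>z0)&(W[...,2]<z1);return W[m]
    b=sel(420,560,220,390,222,240);r=cv2.minAreaRect(b[:,:2].astype(np.float32));print(n,"bar",r,len(b),np.median(b[:,2]))
    g=sel(420,700,220,480,203,216);r=cv2.minAreaRect(g[:,:2].astype(np.float32));print("prongs",r)
    b=sel(330,530,-430,-240,46,62);c,R=cv2.minEnclosingCircle(b[:,:2].astype(np.float32));print("bowl",c,R)
    c=sel(260,400,210,320,60,85);print("cup",cv2.minEnclosingCircle(c[:,:2].astype(np.float32)) if len(c) else 0)
E
```

```text
top bar ((483.8392028808594, 298.4130859375), (40.95944595336914, 136.58358764648438), 37.7907829284668) 337 230.25513911193912
prongs ((543.8963012695312, 342.8704833984375), (179.10818481445312, 135.19290161132812), 36.83403778076172)
bowl (447.51910400390625, -319.1098327636719) 101.91029357910156
cup ((317.9306945800781, 267.86871337890625), 35.76387023925781)
scene bar ((486.70703125, 297.0181579589844), (39.458045959472656, 136.4345245361328), 37.868812561035156) 210 230.1669489394585
prongs ((545.8616943359375, 339.0653076171875), (180.8971405029297, 132.30233764648438), 37.861331939697266)
bowl (450.6718444824219, -325.8913879394531) 100.64360809326172
cup ((319.46551513671875, 265.7624206542969), 38.472023010253906)
```

```bash
python3 -m jog '[[[0.03,-0.038,0.01],[0,0,-0.1],0.085],[[0.03,-0.038,0.01],[0,0,-0.1],0.085],[[0.03,-0.038,0.01],[0,0,-0.1],0.085],[[0.03,-0.038,0.01],[0,0,-0.1],0.085],[[0.03,-0.038,0.01],[0,0,-0.1],0.085],[[0.03,-0.038,0.01],[0,0,-0.1],0.085],[[0.03,-0.038,0],[0,0,-0.027],0.085],[[0.03,-0.03,0],[0,0,0],0.085],[[0.03,-0.015,0],[0,0,0],0.085],[[0.02,-0.002,0],[0,0,0],0.085]]' 40
```

```text
time: 2.63
ee_pos: [457.1, 342.9, 293.9]
eef_rot: [0.001, 0.453, 0.891, 0.0]
wrist_force: [-0.4, 0.6, -0.2]
width: 85.4
finger_force: 0.0
```

```bash
python3 -m jog '[[[0.019,-0.02,0],[0,0,0.014],0.085],[[0.018,-0.019,0],[0,0,0],0.085],[[0,0,-0.03],[0,0,0],0.085],[[0,0,-0.025],[0,0,0],0.085],[[0,0,-0.018],[0,0,0],0.085],[[0,0,-0.010],[0,0,0],0.085],[[0,0,0],[0,0,0],0.085]]' && python3 - <<'E'
from h import *
p=capture("scene");q=capture("top")
im=np.hstack([cv2.resize(p["pixels"][90:230,370:520],(400,373)),cv2.resize(q["pixels"][140:270,120:260],(400,373))]);cv2.imwrite("pics/g1.png",im[...,::-1])
E
```

```text
time: 3.22
ee_pos: [488.9, 308.6, 207.6]
eef_rot: [-0.001, 0.444, 0.896, -0.002]
wrist_force: [-0.4, 0.4, -0.6]
width: 84.9
finger_force: 0.0
```

View pics/g1.png

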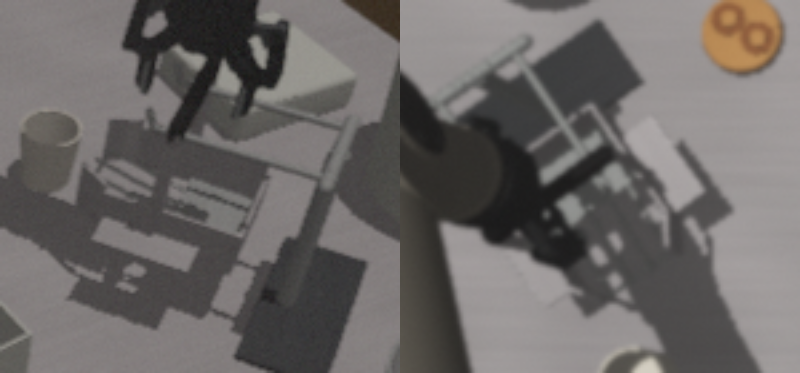

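```bash
python3 -m jog '[[[0.004,-0.004,0.003],[0,0,0],0.085],[[0,0,0],[0,0,0],0.0],[[0,0,0],[0,0,0],0.0],[[0,0,0],[0,0,0],0.0],[[0,0,0],[0,0,0],0.0],[[0,0,0],[0,0,0],0.0],[[0,0,0],[0,0,0],0.0],[[0,0,0],[0,0,0],0.0]]' 60
```

```text
time: 3.98
ee_pos: [494.4, 305.6, 213.2]
eef_rot: [0.0, 0.444, 0.896, 0.0]
wrist_force: [-0.3, -0.7, 1.5]
width: 12.9
finger_force: 60.5
```

```bash
python3 -m jog '[[[0,0,0.01],[0,0,0],0.0],[[0,0,0.012],[0,0,0],0.0],[[0,0,0.01],[0,0,0],0.0],[[0,0,0],[0,0,0],0.0]]' 60; python3 -m jog '[[[-0.013,-0.010,0],[0,0,0],0.0],[[-0.018,-0.0135,0],[0,0,0],0.0],[[-0.018,-0.0135,0],[0,0,0],0.0],[[-0.018,-0.0135,0],[0,0,0],0.0],[[-0.018,-0.0135,0],[0,0,0],0.0],[[-0.014,-0.010,0],[0,0,0],0.0],[[-0.010,-0.007,0],[0,0,0],0.0],[[0,0,0],[0,0,0],0.0]]'
```

```text
time: 4.32
ee_pos: [495.8, 306.1, 248.0]
eef_rot: [0.001, 0.444, 0.896, 0.002]
wrist_force: [0.8, 0.2, -3.2]
width: 13.2
finger_force: 60.0
time: 4.98
ee_pos: [383.2, 222.5, 244.8]
eef_rot: [-0.001, 0.444, 0.896, -0.001]
wrist_force: [-0.2, -0.2, -2.7]
width: 12.7
finger_force: 60.0
```

```bash
python3 -m jog '[[[0.006,-0.012,0.01],[0,0,-0.03],0.0],[[0.013,-0.025,0.01],[0,0,-0.06],0.0],[[0.013,-0.025,0],[0,0,-0.06],0.0],[[0.013,-0.025,0],[0,0,-0.06],0.0],[[0.013,-0.025,0],[0,0,-0.06],0.0],[[0.013,-0.025,0],[0,0,-0.06],0.0],[[0.013,-0.025,0],[0,0,-0.06],0.0],[[0.013,-0.025,0],[0,0,-0.06],0.0],[[0.013,-0.025,0],[0,0,-0.06],0.0],[[0.006,-0.017,0],[0,0,-0.01],0.0]]'; python3 -m jog '[[[0.002,-0.004,0],[0,0,0],0.0],[[0,0,0],[0,0,0],0.0],[[0,0,0],[0,0,0],0.0]]'
python3 - <<'E'
from h import *
p=capture("scene");q=capture("top");s=state();print(s["ee_pos"],s["eef_rot"])
im=np.hstack([cv2.resize(p["pixels"][90:270,250:430],(400,400)),cv2.resize(q["pixels"][140:270,230:360],(400,400))]);cv2.imwrite("pics/g2.png",im[...,::-1])
for n,P in(("s",p),("t",q)):
    W=cloud(P)
    m=(W[...,0]>380)&(W[...,0]<640)&(W[...,1]>-130)&(W[...,1]<110)
    for z0,z1 in((70,92),(120,150),(160,180)):
        a=W[m&(W[...,2]>z0)&(W[...,2]<z1)]
        if len(a)>5:print(n,z0,len(a),cv2.minAreaRect(a[:,:2].astype(np.float32)))
E
```

```text
time: 5.82
ee_pos: [504.0, -8.9, 266.4]
eef_rot: [0.002, 0.662, 0.75, 0.0]
wrist_force: [0.0, 0.2, -3.3]
width: 13.0
finger_force: 60.0
time: 6.07
ee_pos: [503.7, -8.3, 265.3]
eef_rot: [0.0, 0.659, 0.752, 0.0]
wrist_force: [0.5, 0.1, -3.1]
width: 13.1
finger_force: 60.0
[503.25665543  -7.16621028 264.99674457] [-2.63331027e-04  6.58458346e-01  7.52617091e-01  2.27844828e-04]
s 70 724 ((502.92022705078125, -12.719589233398438), (212.25906372070312, 165.28749084472656), 7.098600387573242)
s 120 1917 ((507.17724609375, -8.886192321777344), (172.29953002929688, 202.27090454101562), 7.331353187561035)
s 160 741 ((506.5786437988281, -10.125259399414062), (173.63697814941406, 135.4711151123047), 8.567845344543457)
t 70 108 ((504.629638671875, -44.33591842651367), (207.76966857910156, 94.97085571289062), 7.132145881652832)
t 120 714 ((502.0709533691406, -69.12309265136719), (90.9329833984375, 174.0626220703125), 82.90433502197266)
t 160 84 ((508.8836669921875, -58.82444381713867), (174.40695190429688, 22.993881225585938), 7.419086456298828)
```

View pics/g2.png

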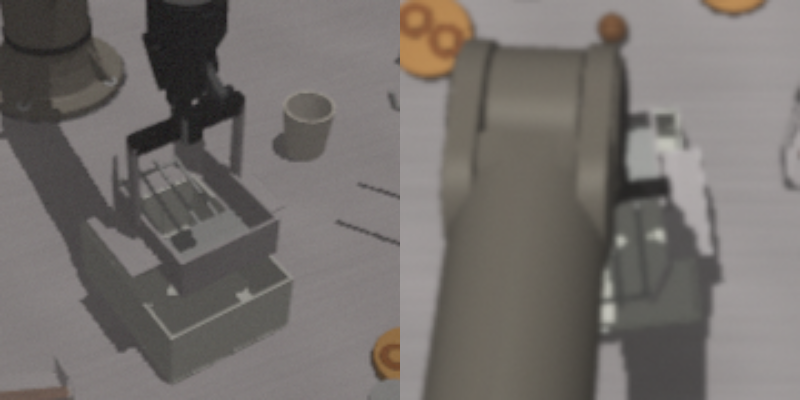

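```bash
python3 -m jog '[[[-0.004,-0.004,-0.01],[0,0,0],0.0],[[0,0,-0.015],[0,0,0],0.0],[[0,0,-0.012],[0,0,0],0.0],[[0,0,-0.01],[0,0,0],0.0],[[0,0,-0.006],[0,0,0],0.0],[[0,0,-0.003],[0,0,0],0.0],[[0,0,-0.002],[0,0,0],0.0],[[0,0,0],[0,0,0],0.0]]'
```

```text
time: 6.83
ee_pos: [498.6, -12.1, 208.6]
eef_rot: [-0.001, 0.659, 0.752, -0.0]
wrist_force: [-5.8, 1.8, 10.5]
width: 13.1
finger_force: 61.9
```

```bash
python3 -m jog '[[[0,0,0],[0,0,0],0.03],[[0,0,0],[0,0,0],0.05],[[0,0,0],[0,0,0],0.07],[[0,0,0],[0,0,0],0.085],[[0,0,0],[0,0,0],0.085],[[0,0,0.03],[0,0,0],0.085],[[0,0,0.04],[0,0,0],0.085],[[0.012,-0.024,0.02],[0,0,-0.046],0.085],[[0.012,-0.024,0],[0,0,-0.046],0.085],[[0.012,-0.024,0],[0,0,-0.046],0.085]]';python3 -m jog '[[[0.012,-0.024,0],[0,0,-0.046],0.085],[[0.012,-0.024,0],[0,0,-0.046],0.085],[[0.012,-0.024,0],[0,0,-0.046],0.085],[[0.012,-0.024,0],[0,0,-0.046],0.085],[[0.012,-0.024,-0.02],[0,0,-0.046],0.085],[[0.012,-0.024,-0.02],[0,0,-0.046],0.085],[[0.011,-0.024,-0.02],[0,0,-0.046],0.085],[[0,0,0],[0,0,0],0.085]]'
python3 - <<'E'
from h import *
p=capture("scene");q=capture("top");s=state();print(s["ee_pos"],s["eef_rot"])
im=np.hstack([cv2.resize(p["pixels"][180:310,200:390],(400,274)),cv2.resize(q["pixels"][140:270,260:410],(400,346))[:274]]);cv2.imwrite("pics/g3.png",im[...,::-1])
for n,P in(("s",p),("t",q)):
    W=cloud(P)
    m=(W[...,0]>380)&(W[...,0]<640)&(W[...,1]>-130)&(W[...,1]<110)
    for z0,z1 in((76,92),(105,125),(160,240)):
        a=W[m&(W[...,2]>z0)&(W[...,2]<z1)]
        if len(a)>5:print(n,z0,len(a),cv2.minAreaRect(a[:,:2].astype(np.float32)),np.percentile(a[:,2],[5,50,95]))
    m=(W[...,0]>530)&(W[...,0]<720)&(W[...,1]>-330)&(W[...,1]<-190)&(W[...,2]>80)&(W[...,2]<105)
    if m.sum()>5: print("scoopbar",cv2.minAreaRect(W[m][:,:2].astype(np.float32)),np.median(W[m],0))
E
```

```text
time: 7.67
ee_pos: [536.9, -85.2, 299.0]
eef_rot: [0.001, 0.71, 0.705, 0.002]
wrist_force: [-0.4, 0.2, -0.0]
width: 85.3
finger_force: 0.0
time: 8.33
ee_pos: [616.4, -257.0, 231.7]
eef_rot: [-0.001, 0.815, 0.579, -0.004]
wrist_force: [-0.7, -0.3, -1.6]
width: 85.0
finger_force: 0.0
[ 617.62339433 -253.26437091  235.48153279] [-0.00083537  0.81370765  0.58127261 -0.00114302]
s 76 1548 ((503.16693115234375, -13.412322998046875), (210.3063507080078, 200.83737182617188), 7.267696857452393) [77.2213572  86.58235098 91.00089749]
s 105 627 ((501.2772216796875, -12.864295959472656), (174.0836181640625, 137.9702911376953), 7.110385417938232) [106.09046399 115.60925337 120.85787986]
s 160 672 ((500.0688781738281, -13.097846984863281), (17.591493606567383, 138.5073699951172), 7.107310771942139) [172.08753548 217.81117937 227.20632825]
scoopbar ((624.2020874023438, -255.4039306640625), (113.6522445678711, 16.66067886352539), 70.14152526855469) [ 626.79629622 -256.42006378   96.4898095 ]
t 76 799 ((501.2124328613281, -9.953178405761719), (208.2169189453125, 198.38926696777344), 7.639148235321045) [77.25074759 87.07679202 91.07784547]
t 105 209 ((501.07855224609375, -8.81353759765625), (165.8017120361328, 127.76773071289062), 7.557892322540283) [108.32668826 118.12922014 122.35948285]
t 160 322 ((497.15008544921875, -10.712638854980469), (14.462700843811035, 134.49542236328125), 7.575857162475586) [209.17938461 225.41300325 228.29913196]
```

View pics/g3.png

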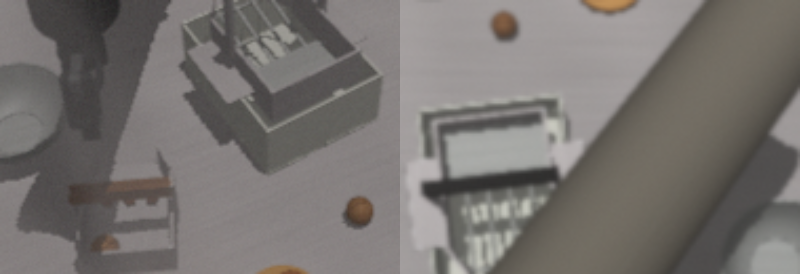

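```bash
python3 -m jog '[[[0.005,-0.002,-0.035],[0,0,0],0.085],[[0,0,-0.035],[0,0,0],0.085],[[0,0,-0.035],[0,0,0],0.085],[[0,0,-0.025],[0,0,0],0.085],[[0,0,-0.015],[0,0,0],0.085],[[0,0,-0.007],[0,0,0],0.085],[[0,0,0],[0,0,0],0.085]]'
```

```text
time: 9.02
ee_pos: [623.4, -253.5, 84.7]
eef_rot: [-0.0, 0.813, 0.582, 0.0]
wrist_force: [-0.0, 0.7, 0.2]
width: 84.9
finger_force: 0.0
```

```bash
python3 -m jog '[[[0,-0.001,-0.004],[0,0,0],0.085],[[0,0,0],[0,0,0],0.0],[[0,0,0],[0,0,0],0.0],[[0,0,0],[0,0,0],0.0],[[0,0,0],[0,0,0],0.0],[[0,0,0],[0,0,0],0.0],[[0,0,0],[0,0,0],0.0],[[0,0,0],[0,0,0],0.0]]' 60;python3 -m jog '[[[0,0,0.01],[0,0,0],0.0],[[0,0,0.02],[0,0,0],0.0],[[0,0,0.02],[0,0,0],0.0],[[0,0,0.02],[0,0,0],0.0],[[0,0,0.03],[0,0,0],0.0],[[0,0,0.03],[0,0,0],0.0],[[0,0,0.02],[0,0,0],0.0],[[0,0,0],[0,0,0],0.0]]'
```

```text
time: 9.68
ee_pos: [623.1, -255.6, 81.1]
eef_rot: [-0.0, 0.813, 0.582, -0.0]
wrist_force: [-1.7, -0.3, 2.3]
width: 13.2
finger_force: 62.4
time: 10.35
ee_pos: [625.4, -257.4, 236.3]
eef_rot: [0.004, 0.813, 0.582, 0.002]
wrist_force: [0.9, -0.4, -2.7]
width: 13.1
finger_force: 61.7
```

```bash
python3 -m jog '[[[0,0.005,0],[0,0,0.01],0.0],[[0.001,0.01,0],[0,0,0.02],0.0],[[0.001,0.015,0],[0,0,0.03],0.0],[[0.001,0.018,0],[0,0,0.03],0.0],[[0.001,0.02,0],[0,0,0.035],0.0],[[0.001,0.02,0],[0,0,0.035],0.0],[[0.001,0.02,0],[0,0,0.035],0.0],[[0.001,0.02,0],[0,0,0.035],0.0],[[0.001,0.02,0],[0,0,0.035],0.0],[[0.001,0.02,0],[0,0,0.035],0.0]]';python3 -m jog '[[[0.001,0.02,0],[0,0,0.035],0.0],[[0.001,0.02,0],[0,0,0.035],0.0],[[0.001,0.018,0],[0,0,0.03],0.0],[[0.001,0.015,0],[0,0,0.03],0.0],[[0.001,0.012,0],[0,0,0.02],0.0],[[0.001,0.006,0],[0,0,0.01],0.0],[[0.001,0.004,0],[0,0,0.006],0.0],[[0,0,0],[0,0,0],0.0],[[0,0,0],[0,0,0],0.0]]'
python3 - <<'E'
from h import *
p=capture("scene");q=capture("top");s=state();print(s["ee_pos"],s["eef_rot"])
im=np.hstack([cv2.resize(p["pixels"][130:290,260:420],(400,400)),cv2.resize(q["pixels"][100:260,220:380],(400,400))]);cv2.imwrite("pics/g4.png",im[...,::-1])
E
```

```text
time: 11.18
ee_pos: [631.2, -83.8, 228.8]
eef_rot: [-0.002, 0.715, 0.699, -0.001]
wrist_force: [0.6, -0.0, -3.9]
width: 13.0
finger_force: 61.6
time: 11.93
ee_pos: [639.2, 6.1, 231.0]
eef_rot: [0.0, 0.658, 0.753, -0.0]
wrist_force: [-0.4, 0.1, -4.1]
width: 13.1
finger_force: 61.6
[639.17564405   5.55558614 231.02940646] [ 4.07220669e-04  6.57912952e-01  7.53093801e-01 -3.29263056e-04]
```

View pics/g4.png

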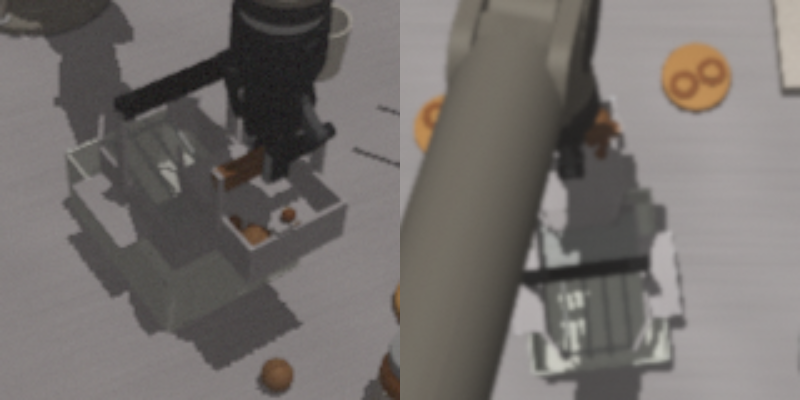

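```bash
python3 -m jog '[[[-0.004,-0.0005,0.001],[0.004,-0.03,0],0.0],[[-0.005,-0.0006,0.001],[0.006,-0.05,0],0.0],[[-0.005,-0.0006,0.001],[0.006,-0.05,0],0.0],[[-0.005,-0.0006,0.001],[0.005,-0.04,0],0.0],[[-0.005,-0.0006,0],[0.005,-0.04,0],0.0],[[-0.004,-0.0005,0],[0.004,-0.03,0],0.0],[[-0.004,-0.0005,0],[0.004,-0.03,0],0.0],[[-0.003,-0.0004,0],[0.004,-0.03,0],0.0],[[-0.003,-0.0004,0],[0.004,-0.03,0],0.0],[[0,0,0],[0,0,0],0.0]]';python3 -m jog '[[[-0.003,-0.0004,0],[0.004,-0.03,0],0.0],[[-0.003,-0.0004,0],[0.004,-0.03,0],0.0],[[-0.003,-0.0004,0],[0.004,-0.03,0],0.0],[[-0.003,-0.0004,0],[0.004,-0.03,0],0.0],[[-0.003,-0.0004,0],[0.004,-0.03,0],0.0],[[-0.003,-0.0004,0],[0.004,-0.03,0],0.0],[[0,0,0],[0,0,0],0.0],[[0,0,0],[0,0,0],0.0],[[0,0,0],[0,0,0],0.0],[[0,0,0],[0,0,0],0.0]]'
python3 - <<'E'
from h import *
p=capture("scene");q=capture("top");s=state();print(s["ee_pos"],s["eef_rot"])
im=np.hstack([cv2.resize(p["pixels"][130:290,260:420],(400,400)),cv2.resize(q["pixels"][120:260,230:370],(400,400))]);cv2.imwrite("pics/g5.png",im[...,::-1])
E
```

```text
time: 12.87
ee_pos: [598.7, 0.6, 234.1]
eef_rot: [0.109, 0.649, 0.743, 0.123]
wrist_force: [-0.3, -0.9, -4.8]
width: 12.7
finger_force: 61.7
time: 13.7
ee_pos: [584.2, 0.1, 235.5]
eef_rot: [0.169, 0.636, 0.729, 0.19]
wrist_force: [-0.5, 0.2, -4.3]
width: 13.0
finger_force: 61.8
[5.83887924e+02 2.11515078e-01 2.35201954e+02] [0.16893416 0.63549446 0.72899503 0.19019538]
```

View pics/g5.png

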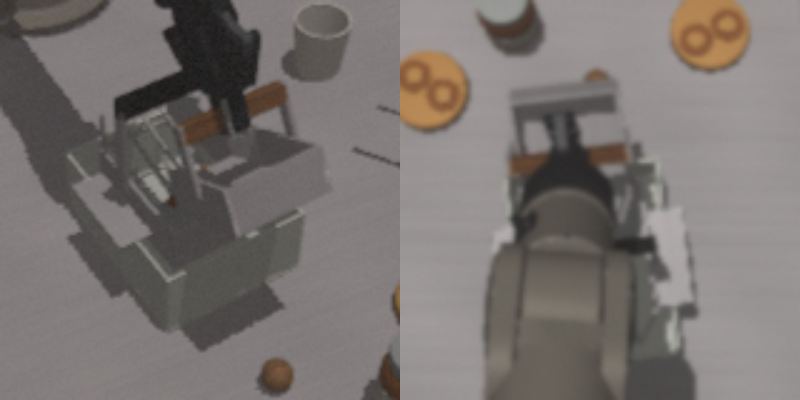

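```bash
python3 -m jog '[[[-0.004,-0.0005,0.001],[0.005,-0.05,0],0.0],[[-0.005,-0.0006,0.001],[0.006,-0.05,0],0.0],[[-0.005,-0.0006,0.001],[0.006,-0.05,0],0.0],[[-0.005,-0.0006,0.001],[0.006,-0.05,0],0.0],[[-0.003,-0.0006,0.001],[0.006,-0.05,0],0.0],[[0,0,0],[0,0,0],0.0],[[0,0.005,0],[0,0,0],0.0],[[0,-0.01,0],[0,0,0],0.0],[[0,0.01,0],[0,0,0],0.0],[[0,-0.005,0],[0,0,0],0.0]]';python3 -m jog '[[[0,0,0],[0,0,0],0.0],[[0.004,0,0.004],[0,0,0],0.0],[[-0.008,0,0.004],[0,0,0],0.0],[[0.008,0,0],[0,0,0],0.0],[[-0.004,0,0],[0,0,0],0.0],[[0,0,0],[0,0,0],0.0],[[0,0,0],[0,0,0],0.0],[[0,0,0],[0,0,0],0.0]]'
python3 - <<'E'
from h import *
p=capture("scene");q=capture("top");s=state();print(s["ee_pos"],s["eef_rot"])
for P in(p,q):
  for o in("walnut0","hazelnut0"):
    for b in boxes_of(o,P): 
        if b["confidence"]>.2:print(o,round(b["confidence"],2),np.round(b["xy"]),np.round(world(P,*b["xy"],1)))
E
```

```text
time: 14.63
ee_pos: [565.0, -3.0, 244.1]
eef_rot: [0.236, 0.616, 0.708, 0.254]
wrist_force: [0.0, 0.4, -3.0]
width: 13.2
finger_force: 61.9
time: 15.3
ee_pos: [564.3, -5.6, 251.6]
eef_rot: [0.236, 0.617, 0.707, 0.253]
wrist_force: [0.2, 0.0, -3.7]
width: 13.4
finger_force: 61.8
[564.18494244  -5.66275422 251.51145171] [0.23573086 0.61703178 0.70675197 0.25338588]
walnut0 0.68 [190. 295.] [ 578. -411.   24.]
walnut0 0.59 [170. 329.] [ 642. -469.   21.]
```

```bash
python3 -m jog '[[[0,0,0.01],[0,0,0],0.0],[[0.005,0.0006,0.01],[0,0,0],0.0],[[0.01,0.001,0.01],[-0.009,0.07,0],0.0],[[0.015,0.002,0],[-0.011,0.09,0],0.0],[[0.015,0.002,0],[-0.011,0.09,0],0.0],[[0.015,0.002,0],[-0.011,0.09,0],0.0],[[0.015,0.002,0],[-0.011,0.09,0],0.0],[[0.015,0.002,0],[-0.011,0.09,0],0.0],[[0.015,0.002,0],[-0.011,0.09,0],0.0],[[0,-0.01,0],[-0.011,0.09,0],0.0]]';python3 -m jog '[[[0.005,-0.02,0],[0,0,-0.02],0.0],[[0.005,-0.03,0],[0,0,-0.04],0.0],[[0,-0.035,0],[0,0,-0.05],0.0],[[0,-0.035,0],[0,0,-0.05],0.0],[[0,-0.035,0],[0,0,-0.05],0.0],[[0,-0.035,0],[0,0,-0.05],0.0],[[0,-0.035,0],[0,0,-0.05],0.0],[[0,-0.03,0],[0,0,-0.05],0.0],[[0,-0.01,0],[0,0,-0.05],0.0],[[0,0,0],[0,0,0],0.0]]'
python3 - <<'E'
from h import *
p=capture("scene");q=capture("top");s=state();print(s["ee_pos"],s["eef_rot"])
im=np.zeros((600,800,3),np.uint8)
im[:400,:400]=cv2.resize(p["pixels"][150:270,270:390],(400,400));im[:400,400:]=cv2.resize(q["pixels"][150:270,240:360],(400,400))
im[400:,:400]=cv2.resize(p["pixels"][190:310,180:380],(400,240))[:200];im[400:,400:]=cv2.resize(q["pixels"][120:220,310:510],(400,200))
cv2.imwrite("pics/g6.png",im[...,::-1])
for P in(p,q):
  for o in("walnut0","hazelnut0"):
    for b in boxes_of(o,P): 
        if b["confidence"]>.2:print(o,round(b["confidence"],2),np.round(b["xy"]),np.round(world(P,*b["xy"],1)))
E
```

```text
time: 16.43
ee_pos: [662.0, -2.4, 276.8]
eef_rot: [0.022, 0.655, 0.755, 0.01]
wrist_force: [-0.2, 1.3, -3.3]
width: 13.1
finger_force: 61.7
time: 17.27
ee_pos: [667.0, -277.5, 277.9]
eef_rot: [0.026, 0.799, 0.6, 0.004]
wrist_force: [0.2, -0.5, -2.5]
width: 12.8
finger_force: 61.8
[ 668.81474061 -272.05906839  277.62821108] [0.02462324 0.79700582 0.60344385 0.00556234]
walnut0 0.49 [372. 280.] [723. -11.  29.]
walnut0 0.43 [187. 294.] [ 576. -416.   29.]
walnut0 0.65 [284. 192.] [558.  28. 100.]
walnut0 0.65 [299. 149.] [708. -10.  30.]
walnut0 0.47 [424. 193.] [ 571. -405.   26.]
walnut0 0.37 [400. 161.] [ 630. -294.  205.]
```

View pics/g6.png

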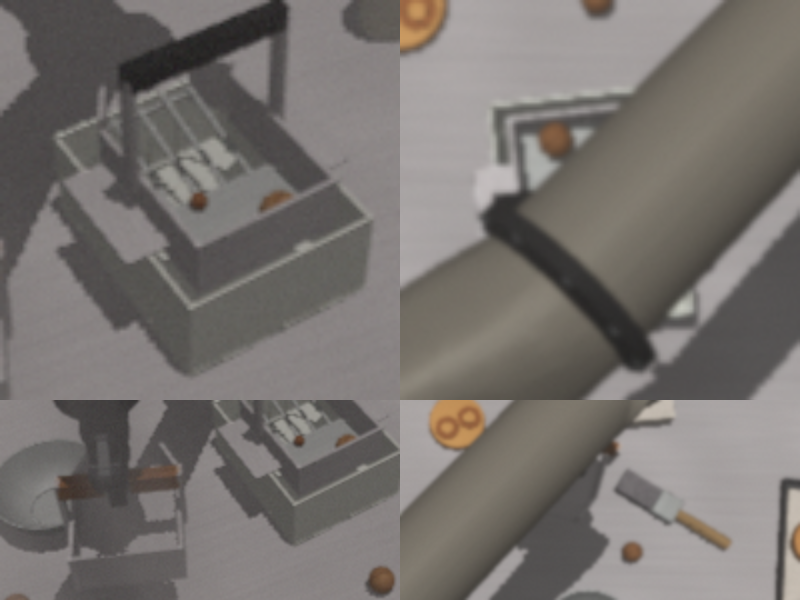

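```bash
python3 -m jog '[[[-0.015,0.006,-0.03],[0.0165,0.02,-0.03],0.0],[[-0.015,0.006,-0.035],[0.016,0.0186,-0.03],0.0],[[-0.015,0.005,-0.035],[0,0,0],0.0],[[0,0,-0.035],[0,0,0],0.0],[[0,0,-0.03],[0,0,0],0.0],[[0,0,-0.015],[0,0,0],0.0],[[0,0,-0.005],[0,0,0],0.0],[[0,0,0],[0,0,0],0.0]]'
```

```text
time: 18.23
ee_pos: [623.2, -254.9, 92.8]
eef_rot: [-0.0, 0.815, 0.579, -0.001]
wrist_force: [-0.3, -0.3, -2.9]
width: 13.3
finger_force: 61.7
```

```bash
python3 -m jog '[[[0,0,-0.006],[0,0,0],0.0],[[0,0,-0.004],[0,0,0],0.0],[[0,0,-0.001],[0,0,0],0.0],[[0,0,0],[0,0,0],0.0],[[0,0,0],[0,0,0],0.0]]';python3 -m jog '[[[0,0,0],[0,0,0],0.03],[[0,0,0],[0,0,0],0.06],[[0,0,0],[0,0,0],0.085],[[0,0,0],[0,0,0],0.085],[[0,0,0.02],[0,0,0],0.085],[[0,0,0.04],[0,0,0],0.085],[[0,0,0.04],[0,0,0],0.085],[[0,0,0.04],[0,0,0],0.085],[[-0.02,0.03,0.03],[0,0,0],0.085],[[-0.02,0.03,0],[0,0,0.05],0.085]]'; python3 -m jog '[[[-0.02,0.035,0],[0,0,0.06],0.085],[[-0.02,0.035,0],[0,0,0.06],0.085],[[-0.02,0.035,0],[0,0,0.06],0.085],[[-0.01,0.035,0],[0,0,0.06],0.085],[[-0.008,0.035,0],[0,0,0.06],0.085],[[0,0,0],[0,0,0.06],0.085]]'
python3 - <<'E'
from h import *
p=capture("scene");q=capture("top");s=state();print(s["ee_pos"],s["eef_rot"])
im=np.zeros((600,800,3),np.uint8)
im[:300,:400]=cv2.resize(p["pixels"][230:320,200:320],(400,300));im[:300,400:]=cv2.resize(q["pixels"][140:230,335:455],(400,300))
im[300:,:400]=cv2.resize(p["pixels"][165:255,280:400],(400,300));im[300:,400:]=cv2.resize(q["pixels"][160:250,245:365],(400,300))
cv2.imwrite("pics/g7.png",im[...,::-1])
for P in(p,q):
  for o in("walnut0","hazelnut0"):
    for b in boxes_of(o,P): 
        if b["confidence"]>.2:print(o,round(b["confidence"],2),np.round(b["xy"]),np.round(world(P,*b["xy"],1)))
E
```

```text
time: 18.65
ee_pos: [623.2, -256.0, 83.0]
eef_rot: [0.001, 0.816, 0.579, -0.001]
wrist_force: [0.1, -0.1, -2.8]
width: 13.4
finger_force: 61.7
time: 19.48
ee_pos: [587.3, -204.0, 255.9]
eef_rot: [0.006, 0.802, 0.597, 0.001]
wrist_force: [0.4, 0.1, 0.7]
width: 85.2
finger_force: 0.0
time: 19.98
ee_pos: [506.1, -13.9, 248.2]
eef_rot: [-0.003, 0.675, 0.738, 0.0]
wrist_force: [0.7, 1.6, 0.2]
width: 84.8
finger_force: 0.0
[507.03963748 -21.46681717 249.14120291] [ 5.23325459e-05  6.78689550e-01  7.34425233e-01 -2.64471381e-04]
walnut0 0.63 [188. 296.] [ 578. -416.   24.]
walnut0 0.61 [370. 281.] [722. -16.  28.]
walnut0 0.64 [425. 194.] [ 567. -407.   30.]
walnut0 0.54 [302. 148.] [712. -19.  27.]
```

View pics/g7.png

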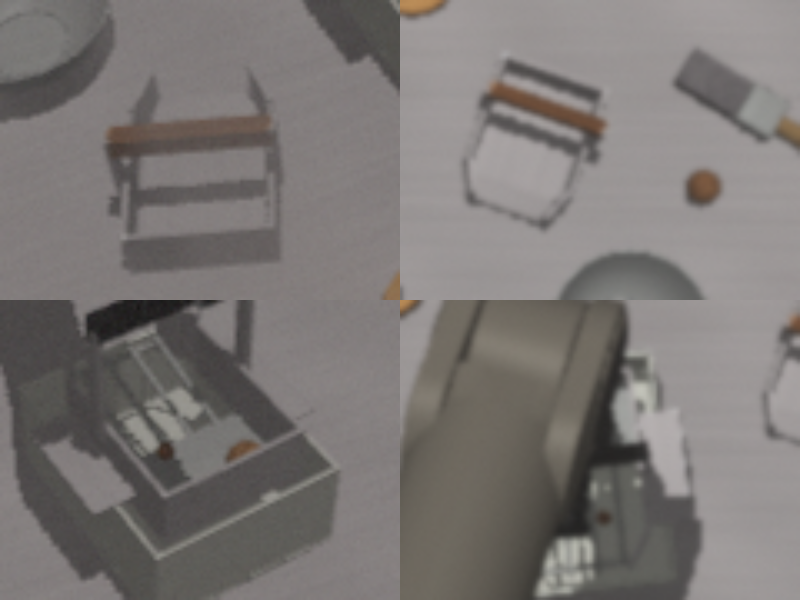

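```bash
python3 -m jog '[[[-0.008,0.0085,0],[0,0,0.047],0.085],[[0,0,0],[0,0,0],0.085],[[0,0,-0.02],[0,0,0],0.085],[[0,0,-0.014],[0,0,0],0.085],[[0,0,-0.006],[0,0,0],0.085],[[0,0,0],[0,0,0],0.085]]'
```

```text
time: 20.78
ee_pos: [498.3, -16.7, 207.8]
eef_rot: [-0.0, 0.664, 0.747, -0.002]
wrist_force: [-0.1, -0.8, 0.3]
width: 84.9
finger_force: 0.0
```

```bash
python3 -m jog '[[[0,0.004,0],[0,0,0],0.085],[[0,0,0],[0,0,0],0.0],[[0,0,0],[0,0,0],0.0],[[0,0,0],[0,0,0],0.0],[[0,0,0],[0,0,0],0.0],[[0,0,0],[0,0,0],0.0],[[0,0,0],[0,0,0],0.0]]' 60; python3 -m jog '[[[0,0,0.008],[0,0,0],0.0],[[0,0,0.01],[0,0,0],0.0],[[-0.007,-0.001,0.002],[0.007,-0.055,0],0.0],[[-0.007,-0.001,0.002],[0.007,-0.055,0],0.0],[[-0.007,-0.001,0],[0.007,-0.055,0],0.0],[[0,0,0],[0,0,0],0.0],[[0,0,0],[0,0,0],0.0],[[0,0,0],[0,0,0],0.0]]'
python3 - <<'E'
from h import *
p=capture("scene");s=state();print(s["ee_pos"],s["eef_rot"])
for i in range(1): 
  a=cv2.resize(p["pixels"][150:270,270:390],(400,400))
cv2.imwrite("pics/g8.png",a[...,::-1])
E
```

```text
time: 21.37
ee_pos: [499.0, -11.5, 209.2]
eef_rot: [0.0, 0.663, 0.749, -0.001]
wrist_force: [-4.7, -0.6, 6.3]
width: 12.8
finger_force: 60.6
time: 22.03
ee_pos: [479.2, -14.2, 233.4]
eef_rot: [0.05, 0.662, 0.746, 0.054]
wrist_force: [0.7, 0.6, -2.6]
width: 13.1
finger_force: 59.0
[479.37999458 -14.85923809 233.20514174] [0.05124086 0.66190291 0.74602112 0.05207112]
```

View pics/g8.png

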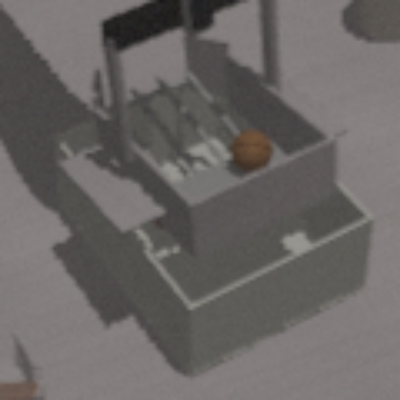

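```bash
cat >> h.py <<'E'
def brown(p,x0=380,x1=640,y0=-130,y1=110):
    W=cloud(p);hsv=cv2.cvtColor(p["pixels"],cv2.COLOR_RGB2HSV)
    m=((hsv[...,0]<16)&(hsv[...,1]>80)&(W[...,0]>x0)&(W[...,0]<x1)&(W[...,1]>y0)&(W[...,1]<y1)).astype(np.uint8)
    n,l,st,c=cv2.connectedComponentsWithStats(m)
    return [(int(st[i,4]),np.round(c[i]).tolist(),np.round(np.nanmedian(W[l==i],0)).tolist()) for i in range(1,n) if st[i,4]>1]
E
python3 -m jog '[[[0.004,0,0],[0,0,0],0.0],[[-0.008,0,0],[0,0,0],0.0],[[0.008,0,0],[0,0,0],0.0],[[-0.004,0.005,0],[0,0,0],0.0],[[0,-0.01,0],[0,0,0],0.0],[[0,0.01,0],[0,0,0],0.0],[[0,-0.005,0],[0,0,0],0.0],[[0,0,0],[0,0,0],0.0],[[0.007,0.001,0],[-0.007,0.055,0],0.0],[[0.007,0.001,0],[-0.007,0.055,0],0.0]]'; python3 -m jog '[[[0.007,0.001,0],[-0.007,0.055,0],0.0],[[0,0.006,0],[0,0,0],0.0],[[0,-0.012,0],[0,0,0],0.0],[[0,0.012,0],[0,0,0],0.0],[[0,-0.012,0],[0,0,0],0.0],[[0,0.006,0],[0,0,0],0.0],[[0,0,0],[0,0,0],0.0],[[0,0,0],[0,0,0],0.0],[[0,0,0],[0,0,0],0.0]]'
python3 - <<'E'
from h import *
p=capture("scene");q=capture("top");s=state();print(s["ee_pos"],s["eef_rot"]);print(brown(p));print(brown(q))
im=np.hstack([cv2.resize(p["pixels"][140:270,260:390],(400,400)),cv2.resize(q["pixels"][150:260,240:350],(400,400))]);cv2.imwrite("pics/g9.png",im[...,::-1])
E
```

```text
time: 22.92
ee_pos: [484.3, -14.7, 236.6]
eef_rot: [0.02, 0.664, 0.747, 0.022]
wrist_force: [-1.9, 0.1, 1.6]
width: 12.8
finger_force: 59.1
time: 23.67
ee_pos: [492.0, -13.2, 236.0]
eef_rot: [0.005, 0.664, 0.748, -0.002]
wrist_force: [-0.3, -0.2, -2.7]
width: 12.7
finger_force: 59.0
[491.99249095 -13.53688177 235.95952223] [ 0.00512198  0.66412486  0.74760179 -0.00187189]
[(104, [338.0, 189.0], [500.0, 6.0, 124.0]), (3, [318.0, 222.0], [492.0, -48.0, 16.0])]
[(2, [306.0, 225.0], [467.0, -34.0, 16.0])]
```

```bash
python3 -m jog '[[[0,0,0.02],[0,0,0],0.0],[[0,0,0.03],[0,0,0],0.0],[[0,0,0.03],[0,0,0],0.0],[[0,0,0.02],[0,0,0],0.0],[[0,0,0],[0,0,0],0.0],[[0,0,0],[0,0,0],0.0]]'
python3 - <<'E'
from h import *
p=capture("scene");q=capture("top");s=state();print(s["ee_pos"],s["eef_rot"]);print(brown(p));print(brown(q))
im=np.hstack([cv2.resize(p["pixels"][110:260,250:400],(600,600)),cv2.resize(q["pixels"][150:260,280:317],(200,600))]);cv2.imwrite("pics/g10.png",np.clip(im[...,::-1]*1.5,0,255).astype(np.uint8))
E
```

```text
time: 24.27
ee_pos: [492.5, -13.7, 336.3]
eef_rot: [0.005, 0.664, 0.748, -0.001]
wrist_force: [-0.9, 0.5, -3.9]
width: 13.0
finger_force: 59.1
[491.04247223 -13.64202355 334.54749263] [ 0.00420514  0.6642973   0.74745143 -0.00278892]
[(113, [338.0, 159.0], [501.0, 5.0, 225.0]), (9, [348.0, 204.0], [469.0, 54.0, 16.0]), (8, [338.0, 206.0], [463.0, 25.0, 16.0]), (12, [319.0, 215.0], [473.0, -37.0, 17.0]), (10, [330.0, 217.0], [491.0, -10.0, 15.0]), (10, [320.0, 221.0], [491.0, -43.0, 15.0])]
[(2, [248.0, 147.0], [533.0, 24.0, 678.0]), (4, [306.0, 224.0], [468.0, -34.0, 17.0])]
```

View pics/g10.png

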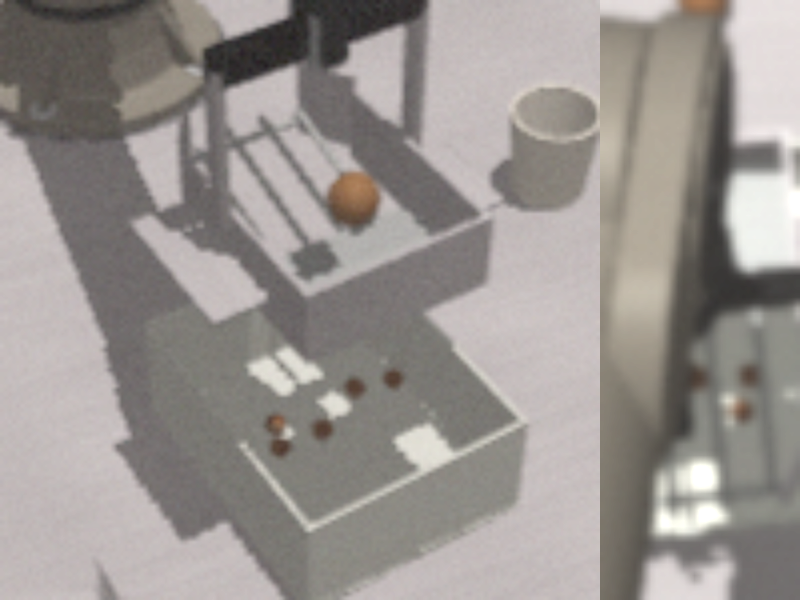

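```bash
cat >> h.py <<'E'
def bowl(p,box=(330,520,-450,-230)):
    W=cloud(p);m=(W[...,0]>box[0])&(W[...,0]<box[1])&(W[...,1]>box[2])&(W[...,1]<box[3])&(W[...,2]>48)&(W[...,2]<60)
    return m.sum(),cv2.minEnclosingCircle(W[m][:,:2].astype(np.float32)) if m.sum()>9 else 0
E
python3 - <<'E'
from h import *
for n in("scene","top"):
    p=capture(n);print(bowl(p))
E
python3 -m jog '[[[-0.003,-0.015,0],[0,0,-0.03],0.0],[[-0.003,-0.02,0],[0,0,-0.05],0.0],[[-0.003,-0.025,0],[0,0,-0.05],0.0],[[-0.003,-0.025,0],[0,0,-0.05],0.0],[[-0.003,-0.025,0],[0,0,-0.05],0.0],[[-0.003,-0.025,0],[0,0,-0.05],0.0],[[-0.003,-0.025,0],[0,0,-0.05],0.0],[[-0.003,-0.025,0],[0,0,-0.05],0.0],[[-0.003,-0.02,0],[0,0,-0.05],0.0],[[-0.003,-0.015,0],[0,0,-0.05],0.0]]'
```

```text
(np.int64(380), ((427.47283935546875, -337.2121887207031), 75.61455535888672))
(np.int64(280), ((424.9394226074219, -335.33282470703125), 74.57965087890625))
time: 25.3
ee_pos: [460.2, -237.1, 335.2]
eef_rot: [0.005, 0.825, 0.565, -0.004]
wrist_force: [-0.0, 0.4, -3.3]
width: 12.9
finger_force: 59.1
```

```bash
python3 -m jog '[[[-0.002,-0.02,0],[0,0,-0.05],0.0],[[-0.002,-0.02,-0.01],[0,0,-0.05],0.0],[[-0.002,-0.02,-0.02],[0,0,-0.03],0.0],[[-0.002,-0.02,-0.02],[0,0,0],0.0],[[0,-0.02,-0.02],[0,0,0],0.0],[[0,-0.01,-0.02],[0,0,0],0.0],[[0,0,-0.015],[0,0,0],0.0],[[0,0,-0.005],[0,0,0],0.0],[[0,0,0],[0,0,0],0.0]]'
python3 - <<'E'
from h import *
s=state();print(s["ee_pos"],s["eef_rot"])
for n in("scene","top"):
    p=capture(n);print(bowl(p),brown(p,330,560,-460,-230))
E
```

```text
time: 26.05
ee_pos: [452.6, -343.5, 223.9]
eef_rot: [0.002, 0.859, 0.513, -0.005]
wrist_force: [-0.2, 1.0, -2.7]
width: 13.0
finger_force: 59.1
[ 452.58549497 -343.50381849  223.93779991] [ 0.00243262  0.85856871  0.51267126 -0.00469454]
(np.int64(131), ((426.3795166015625, -335.66796875), 74.545654296875)) [(111, [207.0, 227.0], [474.0, -325.0, 113.0])]
(np.int64(15), ((427.3713073730469, -264.29449462890625), 15.017340660095215)) [(19, [426.0, 198.0], [556.0, -411.0, 27.0]), (52, [404.0, 223.0], [466.0, -319.0, 118.0])]
```

```bash
python3 -m jog '[[[-0.003,-0.009,0],[-0.019,-0.035,0],0.0],[[0,0,0],[-0.029,-0.053,0],0.0],[[0,0,0],[-0.029,-0.053,0],0.0],[[0,0,0],[-0.029,-0.053,0],0.0],[[0,0,0],[-0.024,-0.044,0],0.0],[[0,0,0],[-0.024,-0.044,0],0.0],[[0,0,0],[-0.024,-0.044,0],0.0],[[0,0,0],[-0.024,-0.044,0],0.0],[[0,0,0],[-0.024,-0.044,0],0.0],[[0,0,0],[-0.019,-0.035,0],0.0]]';python3 -m jog '[[[0,0,0],[0,0,0],0.0],[[0,0,0],[0,0,0],0.0],[[0,0,0],[0,0,0],0.0],[[0,0,0],[0,0,0],0.0],[[0,0,0],[0,0,0],0.0],[[0,0,0],[0,0,0],0.0]]'
python3 - <<'E'
from h import *
s=state();print(s["ee_pos"],s["eef_rot"])
for n in("scene","top"):
    p=capture(n);print(bowl(p),brown(p,330,560,-460,-230))
E
```

```text
time: 26.98
ee_pos: [450.6, -352.8, 226.0]
eef_rot: [0.222, 0.831, 0.495, 0.126]
wrist_force: [-1.1, -0.9, -2.8]
width: 13.1
finger_force: 59.2
time: 27.48
ee_pos: [451.2, -353.5, 226.3]
eef_rot: [0.222, 0.831, 0.495, 0.124]
wrist_force: [-0.4, 0.4, -2.9]
width: 13.0
finger_force: 59.2
[ 451.23832062 -353.50875853  226.27851001] [0.22248493 0.83051999 0.49522085 0.1244721 ]
(np.int64(204), ((425.3040771484375, -336.6103515625), 74.87592315673828)) [(47, [202.0, 234.0], [417.0, -344.0, 32.0])]
(np.int64(120), ((425.205322265625, -335.0284423828125), 74.42738342285156)) [(46, [406.0, 245.0], [408.0, -345.0, 32.0])]
```

```bash
python3 -m jog '[[[0,0,0.02],[0.029,0.053,0],0.0],[[0,0,0.02],[0.029,0.053,0],0.0],[[0,0,0.02],[0.029,0.053,0],0.0],[[0,0,0.015],[0.029,0.053,0],0.0],[[0,0,0],[0.029,0.053,0],0.0],[[0,0,0],[0.029,0.053,0],0.0],[[0,0,0],[0.029,0.053,0],0.0],[[0,0,0],[0.029,0.053,0],0.0],[[0,0,0],[0.014,0.026,0],0.0],[[0,0,0],[0,0,0],0.0]]'; python3 -m jog '[[[-0.003,0.02,0],[0,0,0.05],0.0],[[-0.003,0.03,0],[0,0,0.06],0.0],[[-0.003,0.03,0],[0,0,0.06],0.0],[[-0.003,0.03,0],[0,0,0.06],0.0],[[-0.003,0.03,0],[0,0,0.06],0.0],[[-0.003,0.03,0],[0,0,0.06],0.0],[[-0.003,0.03,0],[0,0,0.06],0.0],[[-0.003,0.03,0],[0,0,0.06],0.0],[[-0.003,0.03,0],[0,0,0.06],0.0],[[-0.003,0.03,0],[0,0,0.06],0.0]]'; python3 -m jog '[[[-0.003,0.03,0],[0,0,0.06],0.0],[[-0.003,0.03,0],[0,0,0.06],0.0],[[-0.003,0.03,0],[0,0,0.06],0.0],[[-0.003,0.03,0],[0,0,0.06],0.0],[[-0.003,0.03,0],[0,0,0.06],0.0],[[-0.003,0.03,0],[0,0,0.06],0.0],[[-0.003,0.03,0],[0,0,0.06],0.0],[[-0.003,0.02,0],[0,0,0.05],0.0],[[0,0.005,0],[0,0,0.03],0.0],[[0,0,0],[0,0,0],0.0]]'
python3 - <<'E'
from h import *
from scipy.spatial.transform import Rotation as R
s=state();q=s["eef_rot"];r=R.from_quat([q[1],q[2],q[3],q[0]]).as_matrix();print(s["ee_pos"],"zaxis",r[:,2],"yhead",np.degrees(np.arctan2(r[1,1],r[0,1])))
E
```

```text
time: 28.42
ee_pos: [453.0, -353.7, 300.2]
eef_rot: [0.004, 0.858, 0.514, -0.005]
wrist_force: [0.9, -1.1, -2.2]
width: 12.7
finger_force: 59.4
time: 29.25
ee_pos: [420.8, -61.2, 300.9]
eef_rot: [0.004, 0.67, 0.742, 0.0]
wrist_force: [1.6, 0.2, -3.3]
width: 13.1
finger_force: 59.5
time: 30.08
ee_pos: [396.7, 173.6, 300.7]
eef_rot: [0.005, 0.466, 0.885, -0.001]
wrist_force: [-0.9, -0.1, -2.7]
width: 13.1
finger_force: 59.5
[396.74192919 173.6188042  300.68274922] zaxis [ 0.00837299 -0.00695415 -0.99994076] yhead 34.43970010883012
```

```bash
python3 -m jog '[[[0,0,-0.015],[0,0,0.02],0.0],[[0,0,-0.02],[0,0,0.023],0.0],[[0,0,-0.016],[0.007,0.008,0],0.0],[[-0.002,0.014,0],[0,0,0],0.0],[[-0.002,0.014,0],[0,0,0],0.0],[[-0.002,0.014,0],[0,0,0],0.0],[[-0.002,0.01,0],[0,0,0],0.0],[[0,0,0],[0,0,0],0.0],[[0,0,0],[0,0,0],0.0]]'
python3 - <<'E'
from h import *
from scipy.spatial.transform import Rotation as R
s=state();q=s["eef_rot"];r=R.from_quat([q[1],q[2],q[3],q[0]]).as_matrix();print(s["ee_pos"],"zaxis",r[:,2],"yhead",np.degrees(np.arctan2(r[1,1],r[0,1])))
for n in("scene","top"):
    p=capture(n);W=cloud(p);u=np.array([.8,.6]);v=np.array([-.6,.8])
    a=W[...,:2]@u;b=W[...,:2]@v;z=W[...,2]
    B=b[(z>235)&(z<262)&(a>430)&(a<470)&(abs(b+52)<90)];print(n,"bar lat",len(B),B.min() if len(B) else 0,B.max() if len(B) else 0)
    A=(z>198)&(z<222)&(a>560)&(a<690)&(abs(b+52)<70)
    h=np.histogram(b[A],bins=np.arange(-122,20,4));print("prongs lat",[(int(e),int(c)) for e,c in zip(h[1],h[0]) if c>3])
E
```

```text
time: 30.83
ee_pos: [389.1, 224.9, 250.4]
eef_rot: [0.0, 0.448, 0.894, 0.0]
wrist_force: [-0.3, -0.5, -3.8]
width: 13.0
finger_force: 59.5
[389.14537451 224.86807738 250.38532344] zaxis [ 9.11477672e-04  1.37759120e-04 -9.99999575e-01] yhead 36.79441084045092
scene bar lat 133 -125.81729296741007 7.071530676244574
prongs lat [(-106, 11), (-102, 104), (-98, 56), (-22, 13), (-18, 99), (-14, 43), (-10, 4)]
top bar lat 55 -121.99161036447887 13.656314474789362
prongs lat [(-98, 82), (-94, 62), (-18, 7), (-14, 81), (-10, 57)]
```

```bash
python3 -m jog '[[[0.009,0.009,0],[0,0,0],0.0],[[0.016,0.012,0],[0,0,0],0.0],[[0.016,0.012,0],[0,0,0],0.0],[[0.016,0.012,0],[0,0,0],0.0],[[0.016,0.012,0],[0,0,0],0.0],[[0.016,0.012,0],[0,0,0],0.0],[[0.010,0.008,0],[0,0,0],0.0],[[0.006,0.004,0],[0,0,0],0.0],[[0,0,0],[0,0,0],0.0],[[0,0,0],[0,0,0],0.0]]'; python3 -m jog '[[[0,0,-0.01],[0,0,0],0.0],[[0,0,-0.012],[0,0,0],0.0],[[0,0,-0.008],[0,0,0],0.0],[[0,0,-0.004],[0,0,0],0.0],[[0,0,-0.002],[0,0,0],0.0],[[0,0,0],[0,0,0],0.0]]'
```

```text
time: 31.77
ee_pos: [493.8, 304.0, 249.8]
eef_rot: [-0.0, 0.449, 0.893, -0.0]
wrist_force: [-0.6, -1.3, -3.3]
width: 12.8
finger_force: 59.5
time: 32.27
ee_pos: [493.1, 304.5, 214.0]
eef_rot: [-0.001, 0.449, 0.894, -0.001]
wrist_force: [-1.9, -0.3, 0.6]
width: 12.6
finger_force: 60.0
```

```bash
python3 -m jog '[[[0,0,0],[0,0,0],0.02],[[0,0,0],[0,0,0],0.05],[[0,0,0],[0,0,0],0.085],[[0,0,0],[0,0,0],0.085],[[0,0,0],[0,0,0],0.085],[[0,0,0.02],[0,0,0],0.085],[[0,0,0.035],[0,0,0],0.085],[[0,0,0.035],[0,0,0],0.085],[[0.01,-0.035,0.01],[0,0,-0.05],0.085],[[0.02,-0.035,0],[0,0,-0.05],0.085]]'; python3 -m jog '[[[0.02,-0.035,0],[0,0,-0.05],0.085],[[0.02,-0.035,0],[0,0,-0.05],0.085],[[0.02,-0.035,0],[0,0,-0.05],0.085],[[0.02,-0.035,0],[0,0,-0.05],0.085],[[0.02,-0.035,0],[0,0,-0.05],0.085],[[0.02,-0.025,0],[0,0,-0.05],0.085],[[0.02,-0.02,0],[0,0,-0.05],0.085],[[0.02,0,0],[0,0,0],0.085],[[0,0,0],[0,0,0],0.085]]'
python3 - <<'E'
from h import *
s=state();print(s["ee_pos"],s["eef_rot"])
for n in("scene","top"):
    p=capture(n);W=cloud(p);u=np.array([.8,.6]);v=np.array([-.6,.8])
    a=W[...,:2]@u;b=W[...,:2]@v;z=W[...,2]
    m=(z>226)&(z<240)&(abs(a-578)<12)&(abs(b+52)<90);print(n,m.sum(),b[m].min(),b[m].max(),np.median(a[m]),np.median(z[m]))
    print(bowl(p),brown(p,330,560,-460,-230))
    for o in brown(p,640,760,-80,50)+brown(p,540,620,-450,-370):print(o)
    for b in boxes_of("walnut2",p):print(b["confidence"],b["xy"],np.round(world(p,*b["xy"],1)))
E
```

```text
time: 33.1
ee_pos: [524.6, 238.1, 317.6]
eef_rot: [0.001, 0.49, 0.871, 0.004]
wrist_force: [0.4, -0.9, -0.2]
width: 84.8
finger_force: 0.0
time: 33.85
ee_pos: [686.6, 12.9, 313.0]
eef_rot: [0.001, 0.638, 0.77, -0.0]
wrist_force: [-0.7, 1.7, -0.8]
width: 84.5
finger_force: 0.0
[686.58232924  12.93347551 313.04170158] [ 1.23403047e-03  6.37862997e-01  7.70148839e-01 -2.01083050e-04]
scene 189 -124.47310031208295 13.916162233932821 577.9506348424062 230.37849184763581
(np.int64(374), ((427.7293701171875, -338.69708251953125), 75.9303207397461)) [(93, [205.0, 246.0], [456.0, -345.0, 31.0])]
(111, [371.0, 280.0], [720.0, -13.0, 27.0])
0.71 [369.4, 278.7] [718. -17.  30.]
0.63 [199.9, 249.8] [ 457. -360.   22.]
0.57 [187.3, 295.6] [ 579. -418.   26.]
top 204 -83.52172121330463 16.82632872228041 576.374571497235 230.73032878975027
(np.int64(275), ((424.91021728515625, -335.4288635253906), 74.67160034179688)) [(18, [426.0, 198.0], [555.0, -409.0, 26.0]), (57, [405.0, 232.0], [447.0, -341.0, 32.0])]
(45, [299.0, 148.0], [710.0, -9.0, 29.0])
(54, [426.0, 195.0], [564.0, -410.0, 27.0])
0.61 [401.1, 239.1] [ 427. -335.    4.]
0.57 [403.0, 234.5] [ 441. -336.   33.]
0.49 [429.7, 192.1] [ 578. -432.    1.]
```

```bash
python3 -m jog '[[[0.014,-0.011,-0.03],[0,0,0],0.085],[[0.0135,-0.011,-0.04],[0,0,0],0.085],[[0,0,-0.04],[0,0,0],0.085],[[0,0,-0.04],[0,0,0],0.085],[[0,0,-0.04],[0,0,0],0.085],[[0,0,-0.04],[0,0,0],0.085],[[0,0,-0.02],[0,0,0],0.085],[[0,0,-0.01],[0,0,0],0.085],[[0,0,0],[0,0,0],0.085]]'
```

```text
time: 34.8
ee_pos: [708.9, -5.0, 53.5]
eef_rot: [-0.002, 0.636, 0.771, -0.001]
wrist_force: [-0.5, -0.4, 0.8]
width: 85.3
finger_force: 0.0
```

```bash
python3 -m jog '[[[0.004,-0.003,-0.02],[0,0,0],0.085],[[0,0,-0.012],[0,0,0],0.085],[[0,0,-0.007],[0,0,0],0.085],[[0,0,0],[0,0,0],0.085],[[0,0,0],[0,0,0],0.085]]'
```

```text
time: 35.22
ee_pos: [715.1, -9.3, 17.5]
eef_rot: [0.0, 0.637, 0.771, 0.0]
wrist_force: [0.6, 0.6, -0.0]
width: 85.1
finger_force: 0.0
```

```bash
python3 -m jog '[[[0,0,-0.005],[0,0,0],0.085],[[0,0,0],[0,0,0],0.05],[[0,0,0],[0,0,0],0.03],[[0,0,0],[0,0,0],0.0],[[0,0,0],[0,0,0],0.0],[[0,0,0],[0,0,0],0.0],[[0,0,0],[0,0,0],0.0],[[0,0,0],[0,0,0],0.0]]' 25
```

```text
time: 35.88
ee_pos: [715.1, -9.5, 12.0]
eef_rot: [0.0, 0.637, 0.771, 0.0]
wrist_force: [0.1, 0.1, 2.0]
width: 30.7
finger_force: 24.6
```

```bash
python3 -m jog '[[[0,0,0.03],[0,0,0],0.0],[[0,0,0.04],[0,0,0],0.0],[[0,0,0.04],[0,0,0],0.0],[[0,0,0.04],[0,0,0],0.0],[[-0.015,-0.015,0.01],[0,0,0],0.0],[[-0.025,-0.025,0],[0,0,-0.04],0.0],[[-0.025,-0.027,0],[0,0,-0.04],0.0],[[-0.025,-0.027,0],[0,0,-0.04],0.0],[[-0.025,-0.027,0],[0,0,-0.04],0.0],[[-0.025,-0.027,0],[0,0,-0.04],0.0]]' ; python3 -m jog '[[[-0.025,-0.027,0],[0,0,-0.04],0.0],[[-0.025,-0.027,0],[0,0,-0.04],0.0],[[-0.025,-0.027,0],[0,0,-0.04],0.0],[[-0.025,-0.027,0],[0,0,-0.04],0.0],[[-0.025,-0.027,0],[0,0,-0.04],0.0],[[-0.025,-0.027,0],[0,0,-0.04],0.0],[[-0.012,-0.014,0],[0,0,-0.04],0.0],[[0,0,0],[0,0,0],0.0],[[0,0,0],[0,0,0],0.0]]'
python3 - <<'E'
from h import *
s=state();print(s["ee_pos"],s["width"])
for n in("scene","top"):
    p=capture(n);print(bowl(p),brown(p,330,520,-430,-230))
E
```

```text
time: 36.72
ee_pos: [573.5, -158.5, 171.7]
eef_rot: [-0.0, 0.711, 0.703, 0.0]
wrist_force: [0.7, -0.5, 0.1]
width: 30.2
finger_force: 24.9
time: 37.47
ee_pos: [412.1, -334.3, 171.9]
eef_rot: [0.0, 0.803, 0.596, 0.001]
wrist_force: [0.7, 0.4, 0.4]
width: 30.3
finger_force: 24.9
[ 412.06038232 -334.29635418  171.86754421] 30.296559859970298
(np.int64(382), ((427.46002197265625, -337.34869384765625), 75.50950622558594)) [(2, [194.0, 188.0], [413.0, -325.0, 187.0]), (3, [195.0, 193.0], [423.0, -326.0, 182.0]), (98, [205.0, 246.0], [455.0, -345.0, 31.0])]
(np.int64(123), ((427.12506103515625, -332.5611267089844), 74.35792541503906)) [(62, [405.0, 232.0], [447.0, -341.0, 32.0])]
```

```bash
python3 -m jog '[[[0,0,-0.03],[0,0,0],0.0],[[0,0,-0.035],[0,0,0],0.0],[[0,0,-0.025],[0,0,0],0.0],[[0,0,-0.012],[0,0,0],0.0],[[0,0,0],[0,0,0],0.0],[[0,0,0],[0,0,0],0.035],[[0,0,0],[0,0,0],0.045],[[0,0,0],[0,0,0],0.05],[[0,0,0],[0,0,0],0.05]]'; python3 -m jog '[[[0,0,0.03],[0,0,0],0.05],[[0,0,0.04],[0,0,0],0.05],[[0,0,0.04],[0,0,0],0.07],[[0.03,-0.015,0],[0,0,0],0.085],[[0.035,-0.02,0],[0,0,0],0.085],[[0.035,-0.02,0],[0,0,0],0.085],[[0.035,-0.02,0],[0,0,0],0.085],[[0.02,0,0],[0,0,0],0.085],[[0,0,0],[0,0,0],0.085],[[0,0,0],[0,0,0],0.085]]'
python3 - <<'E'
from h import *
s=state();print(s["ee_pos"],s["width"],s["eef_rot"])
for n in("scene","top"):
    p=capture(n);print(bowl(p),brown(p,330,520,-430,-230),brown(p,540,610,-450,-370))
E
```

```text
time: 38.32
ee_pos: [413.9, -334.1, 71.1]
eef_rot: [0.001, 0.802, 0.598, 0.001]
wrist_force: [-0.7, 0.6, -0.1]
width: 50.1
finger_force: 0.0
time: 39.15
ee_pos: [568.8, -408.3, 179.8]
eef_rot: [0.0, 0.801, 0.598, -0.0]
wrist_force: [-0.3, 0.9, -1.1]
width: 85.2
finger_force: 0.0
[ 568.80296166 -408.31050076  179.78861288] 85.15237527928672 [ 1.14536057e-04  8.01249711e-01  5.98330070e-01 -1.18005068e-04]
(np.int64(350), ((426.6900329589844, -339.8253479003906), 77.39073944091797)) [(158, [205.0, 241.0], [446.0, -341.0, 31.0])] [(4, [92.0, 140.0], [565.0, -447.0, 479.0]), (3, [95.0, 143.0], [562.0, -445.0, 469.0]), (3, [95.0, 148.0], [571.0, -446.0, 468.0])]
(np.int64(130), ((408.9075927734375, -345.51739501953125), 70.40568542480469)) [] []
```

```bash
python3 -m jog '[[[0,-0.005,-0.02],[0,0,0.116],0.058],[[0,0,-0.025],[0,0,0.116],0.058],[[0,0,-0.025],[0,0,0.116],0.058],[[0,0,-0.025],[0,0,0.116],0.058],[[0,0,-0.015],[0,0,0.116],0.058],[[0,0,0],[0,0,0.116],0.058],[[0,0,0],[0,0,0],0.058],[[0,0,0],[0,0,0],0.058]]'
python3 - <<'E'
from h import *
s=state();print(s["ee_pos"],s["width"],s["eef_rot"])
ims=[]
for n in("scene","top"):
    p=capture(n);print(bowl(p),brown(p,330,520,-430,-230),brown(p,540,610,-450,-370))
    c=p["pixels"][200:330,110:280] if n=="scene" else p["pixels"][130:260,350:520]
    ims.append(cv2.resize(c,(400,306)))
cv2.imwrite("pics/g11.png",np.hstack(ims)[...,::-1])
E
```

```text
time: 39.92
ee_pos: [567.0, -414.0, 70.8]
eef_rot: [0.0, 0.552, 0.834, 0.0]
wrist_force: [0.3, 0.1, 0.4]
width: 57.7
finger_force: 0.0
[ 567.04886899 -413.95801389   70.79871069] 57.732895330559806 [3.43684738e-04 5.51709697e-01 8.34036111e-01 2.41121269e-04]
(np.int64(309), ((427.1165466308594, -337.56549072265625), 75.98113250732422)) [(174, [205.0, 241.0], [445.0, -340.0, 31.0])] []
(np.int64(109), ((398.84320068359375, -363.55218505859375), 62.5399169921875)) [] []
```

View pics/g11.png

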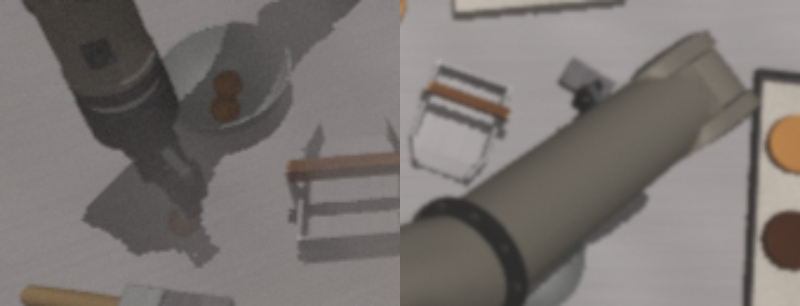

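```bash
python3 -m jog '[[[0.001,0,-0.025],[0,0,0],0.058],[[0,0,-0.018],[0,0,0],0.058],[[0,0,-0.01],[0,0,0],0.058],[[0,0,-0.005],[0,0,0],0.058],[[0,0,0],[0,0,0],0.058],[[0,0,0],[0,0,0],0.03],[[0,0,0],[0,0,0],0.0],[[0,0,0],[0,0,0],0.0],[[0,0,0],[0,0,0],0.0],[[0,0,0],[0,0,0],0.0]]' 25
```

```text
time: 40.85
ee_pos: [569.5, -414.3, 13.0]
eef_rot: [0.001, 0.55, 0.835, 0.0]
wrist_force: [-0.9, -0.6, 3.3]
width: 30.0
finger_force: 24.7
```

```bash
python3 -m jog '[[[0,0,0.03],[0,0,0],0.0],[[0,0,0.04],[0,0,0],0.0],[[0,0,0.04],[0,0,0],0.0],[[-0.01,0.005,0.03],[0,0,0],0.0],[[-0.025,0.013,0],[0,0,0],0.0],[[-0.03,0.015,0],[0,0,0],0.0],[[-0.03,0.015,0],[0,0,0],0.0],[[-0.03,0.015,0],[0,0,0],0.0],[[-0.03,0.015,0],[0,0,0],0.0],[[-0.01,0.007,0],[0,0,0],0.0]]'; python3 -m jog '[[[0,0,0],[0,0,0],0.0],[[0,0,0],[0,0,0],0.0]]'
python3 - <<'E'
from h import *
s=state();print(s["ee_pos"],s["width"])
for n in("scene","top"):
    p=capture(n);print(bowl(p),brown(p,330,520,-430,-230))
E
```

```text
time: 41.68
ee_pos: [398.6, -326.5, 150.9]
eef_rot: [-0.003, 0.551, 0.834, 0.001]
wrist_force: [0.0, 0.2, -0.3]
width: 30.7
finger_force: 24.9
time: 41.85
ee_pos: [404.2, -328.2, 152.1]
eef_rot: [0.001, 0.55, 0.835, 0.001]
wrist_force: [1.3, -0.4, -0.5]
width: 30.1
finger_force: 24.9
[ 404.19628887 -328.19227635  152.08231704] 30.148989643395414
(np.int64(377), ((427.255859375, -337.912109375), 75.52792358398438)) [(20, [192.0, 197.0], [413.0, -337.0, 165.0]), (173, [205.0, 242.0], [448.0, -341.0, 31.0])]
(np.int64(155), ((425.74029541015625, -334.9456787109375), 74.35893249511719)) [(9, [402.0, 234.0], [441.0, -333.0, 30.0]), (37, [401.0, 244.0], [411.0, -326.0, 33.0])]
```

```bash
python3 -m jog '[[[0.012,0.01,-0.02],[0,0,0],0.0],[[0.014,0.012,-0.03],[0,0,0],0.0],[[0,0,-0.02],[0,0,0],0.0],[[0,0,-0.008],[0,0,0],0.0],[[0,0,0],[0,0,0],0.0],[[0,0,0],[0,0,0],0.035],[[0,0,0],[0,0,0],0.045],[[0,0,0],[0,0,0],0.05],[[0,0,0],[0,0,0],0.05]]'; python3 -m jog '[[[0,0,0.03],[0,0,0],0.05],[[0,0,0.04],[0,0,0],0.05],[[0,0,0.04],[0,0,0],0.07],[[0,0,0.04],[0,0,0],0.085],[[0,0.035,0],[0,0,0],0.085],[[0,0.04,0],[0,0,0],0.085],[[0,0.04,0],[0,0,0],0.085],[[0,0.04,0],[0,0,0],0.085],[[0,0.035,0],[0,0,0],0.085],[[0,0,0],[0,0,0],0.085]]'
python3 - <<'E'
from h import *
s=state();print(s["ee_pos"],s["width"],s["eef_rot"])
ims=[]
for n in("scene","top"):
    p=capture(n);print(bowl(p),brown(p,330,520,-430,-230),"tub",brown(p));save(p,"fin_"+n+".png")
    W=cloud(p);u=np.array([.8,.6]);v=np.array([-.6,.8]);a=W[...,:2]@u;b=W[...,:2]@v;z=W[...,2]
    m=(z>226)&(z<240)&(abs(a-578)<12)&(abs(b+52)<90);print(m.sum(),b[m].min(),b[m].max(),np.median(a[m]))
    ims.append(cv2.resize(p["pixels"],(800,500))[:300] if 0 else p["pixels"][100:330,150:520])
cv2.imwrite("pics/fin.png",np.hstack([cv2.resize(i,(400,249)) for i in ims])[...,::-1])
E
```

```text
time: 42.7
ee_pos: [430.4, -307.3, 74.9]
eef_rot: [0.001, 0.55, 0.835, 0.0]
wrist_force: [-0.7, 0.0, 0.0]
width: 49.6
finger_force: 0.0
time: 43.53
ee_pos: [430.3, -108.9, 223.9]
eef_rot: [-0.001, 0.545, 0.838, 0.003]
wrist_force: [0.1, -0.4, 0.2]
width: 85.0
finger_force: 0.0
[ 430.26815031 -108.93631699  223.91133331] 85.0418744030342 [-0.00130378  0.54530515  0.83823217  0.00272401]
(np.int64(377), ((426.2253112792969, -336.7892150878906), 76.45751190185547)) [(295, [207.0, 240.0], [444.0, -338.0, 31.0])] tub [(9, [348.0, 204.0], [469.0, 54.0, 16.0]), (11, [338.0, 206.0], [464.0, 25.0, 15.0]), (12, [318.0, 215.0], [472.0, -38.0, 15.0]), (13, [330.0, 217.0], [489.0, -10.0, 15.0]), (11, [320.0, 221.0], [492.0, -43.0, 16.0])]
189 -124.90799103558939 12.29364346537827 578.0205281504938
(np.int64(275), ((424.935791015625, -335.7045593261719), 74.74479675292969)) [(128, [400.0, 234.0], [441.0, -331.0, 32.0]), (61, [404.0, 244.0], [411.0, -338.0, 32.0])] tub [(3, [297.0, 219.0], [485.0, -7.0, 17.0]), (4, [308.0, 218.0], [487.0, -40.0, 18.0]), (4, [276.0, 226.0], [464.0, 57.0, 16.0]), (3, [306.0, 225.0], [466.0, -36.0, 17.0]), (3, [285.0, 227.0], [459.0, 30.0, 19.0])]
302 -119.1099647666863 16.020656893180227 576.0177797892566
```

View pics/fin.png

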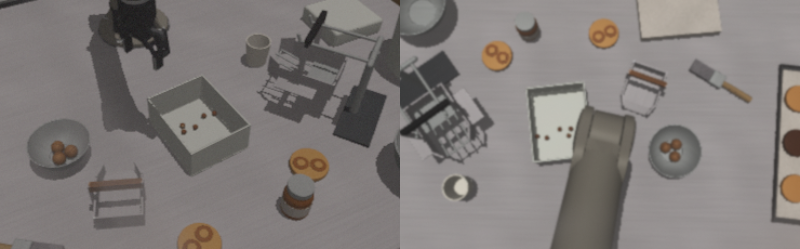

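```bash
python3 -c "from rig import *; print(close_job())"
```

```text
the job is handed in; nothing more can be done
None
```

I've handed the job in; the verdict wasn't shown, but the last pictures had all 5 visible hazelnuts in the tub, all 3 walnuts in the bowl, the sieve back on both prongs, and the empty scoop and the bowl upright.

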